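# Pack away the stamp kit

### The job

Pack away the craft table's stamp kit: press every hand stamp on the table fully down into a cutout of its own shape in the foam tray, and only then fit the plywood keeper frame over both pins so that it lies flush on the foam with the stamps' handles through its windows. Put every ink pad, whenever it suits, into the basket of its own colour. Leave the tub, the ribbon spools and the books where they are.

Things in the scene. Friction and masses are not known exactly. Their poses are not given: they have to be found in the camera images.
- tray: Stamp tray, fixed to the table: wooden board 104 x 300 x 6 mm with a dark foam insert 80 x 276 mm, its top 28 mm above the table. Origin at the centre of the underside; y along the length, z up. Four yellow-floored cutouts at x = 0: square at y = -88 and +34, round at y = -34 and +88 mm. Steel pins 8 mm thick, tips tapered, at x = 0, y = -124 and +124, rise 32 mm above the foam.
- tray_top (a point): Point at the centre of the tray on the foam's top face, 28 mm above the table; axes as the tray. The seated frame's origin comes here.
- square_cutout_a (a point): Centre of the floor of the square cutout at tray y = -88 mm, 40 x 40 mm, sides along the tray, 18 mm deep; this point is 10 mm above the table. Axes as the tray.
- round_cutout_a (a point): Centre of the floor of the round cutout at tray y = -34 mm, 44 mm across, 18 mm deep; this point is 10 mm above the table. Axes as the tray.
- square_cutout_b (a point): Centre of the floor of the square cutout at tray y = 34 mm, 40 x 40 mm, sides along the tray, 18 mm deep; this point is 10 mm above the table. Axes as the tray.
- round_cutout_b (a point): Centre of the floor of the round cutout at tray y = 88 mm, 44 mm across, 18 mm deep; this point is 10 mm above the table. Axes as the tray.
- frame: Keeper frame, loose, 200 g: plywood plate 60 x 268 x 6 mm; 30 mm square windows at y = -88, -34, 34, 88 mm, 12 mm holes for the pins at y = -124, 124 (x = 0). Black grip block in the middle, 14 (x) by 28 mm (y), its top 62 mm above the plate's underside. Origin at the centre of the underside; y lengthwise, z up. Fits either way round; flush only over fully seated stamps.
- square_stamp_1: Square hand stamp, loose, about 80 g (may be absent): green base 36 x 36 mm, 17 mm thick with a grey rubber face below; dark wooden handle 16 mm (x) by 22 mm (y) on its centre, from 17 to 50 mm above the underside. Origin at the centre of the underside, z up; x and y along the sides of the base. Starts upright on the table.
- square_stamp_2: Square hand stamp, loose, about 80 g (may be absent): green base 36 x 36 mm, 17 mm thick with a grey rubber face below; dark wooden handle 16 mm (x) by 22 mm (y) on its centre, from 17 to 50 mm above the underside. Origin at the centre of the underside, z up; x and y along the sides of the base. Starts upright on the table.
- round_stamp_1: Round hand stamp, loose, about 80 g (may be absent): orange base 40 mm in diameter, 17 mm thick with a grey rubber face below; dark wooden handle 16 mm (x) by 22 mm (y) on its centre, from 17 to 50 mm above the underside. Origin at the centre of the underside, z up. Starts upright on the table.
- round_stamp_2: Round hand stamp, loose, about 80 g (may be absent): orange base 40 mm in diameter, 17 mm thick with a grey rubber face below; dark wooden handle 16 mm (x) by 22 mm (y) on its centre, from 17 to 50 mm above the underside. Origin at the centre of the underside, z up. Starts upright on the table.
- red_pad_1: Red ink pad in a closed plastic case, loose, 50 g (may be absent): 50 mm (x) by 34 mm (y) by 16.5 mm high with a black line round it. Origin at the centre of the underside, z up. Starts flat on the table.
- red_pad_2: Red ink pad in a closed plastic case, loose, 50 g (may be absent): 50 mm (x) by 34 mm (y) by 16.5 mm high with a black line round it. Origin at the centre of the underside, z up. Starts flat on the table.
- blue_pad_1: Blue ink pad in a closed plastic case, loose, 50 g (may be absent): 50 mm (x) by 34 mm (y) by 16.5 mm high with a black line round it. Origin at the centre of the underside, z up. Starts flat on the table.
- blue_pad_2: Blue ink pad in a closed plastic case, loose, 50 g (may be absent): 50 mm (x) by 34 mm (y) by 16.5 mm high with a black line round it. Origin at the centre of the underside, z up. Starts flat on the table.
- red_basket: Open red plastic box, fixed to the table, 130 mm (x) by 110 mm (y) by 45 mm high, walls and floor 4 mm thick. Origin at the centre of the underside, z up.
- blue_basket: Open blue plastic box, fixed to the table, 130 mm (x) by 110 mm (y) by 45 mm high, walls and floor 4 mm thick. Origin at the centre of the underside, z up.
- eraser_tub: Bystander, loose: orange round tub with a blue lid, 88 mm across, 116 mm high; origin at the centre of the underside.
- ribbon_spools: Bystander, loose: stack of white ribbon spools, 66 mm across, 80 mm high; origin at the centre of the underside.
- puzzle_books: Bystander, loose: stack of coloured books, 110 x 160 mm, 40 mm high; origin at the centre of the underside.
Mind the look-alikes: they are no part of the job. Leave any orange or yellow look-alike of the blue_pad_2 alone.

How it is judged:
By the outcome, as a careful person would: the job done as asked, in the order asked, and still so for the second after the job is handed in, with the robot touching nothing.
Of square_stamp_1, square_stamp_2, round_stamp_1, round_stamp_2 only 3 to 4 are there at a start; the rules pass over those that are not, and their reading is None.
Of red_pad_1, red_pad_2, blue_pad_1, blue_pad_2 only 3 to 4 are there at a start; the rules pass over those that are not, and their reading is None.
At some moment in a run one of square_stamp_1, square_stamp_2, round_stamp_1, round_stamp_2, red_pad_1, red_pad_2, blue_pad_1, blue_pad_2, frame may be knocked a few centimetres aside while the robot is not near it.
Once in a run the grip may slacken for a moment while it holds something.
It also fails if it takes over 210 s, if anything falls off the work surface, if the arm or the gripper's body presses on something with over 40 N, if the wrist force passes 120 N, or if a joint passes its speed limit or range.

### The arm

A 6-joint arm with a two-finger parallel gripper is mounted at the origin on the work surface. World frame = base frame: x ahead of the robot, y to its left, z up, the work surface at z = 0. Lengths are in m, angles in rad, forces in N, time in s.
With the tool pointing down it reaches from about 0.35 to 0.85 m from the base axis. Payload 8.1 kg.
Tool frame: the origin (TCP) lies between the finger pads; the fingertips stand tips_ahead ahead of it and the grasp point (between the pads) lies 8 mm behind it (tips_ahead is the distance from the TCP to the fingertips, in m); z points along the fingers, x is the direction in which the jaws open and shut, and the axes are right-handed (so a half turn about z gives the same grasp; the last joint's range is limited). The gripper opens to 93 mm and grips with 3 to 60 N. Pads are 15 mm wide; open, the fingers measure 128 mm over their backs; the gripper's body (75 mm by 188 mm) begins 65 mm behind the grasp point.
Start: joints at [1.242, 0.13, 1.488, -0, 1.523, -0.085], TCP at [0.145, 0.582, 0.23] pointing down, gripper open.
Joint ranges: [-2.96, 2.96], [-0.89, 2.26], [0.02, 2.5], [-1.34, 4.48], [0, 2.73], [-2.66, 2.66]. Speed limits (rad/s): [2.39, 2.39, 2.79, 3.14, 3.14, 3.14].

### API

Orientations are given as a rotation vector (axis times angle).
In Python, from plant import * gives the robot as it stands.
- The arm moves only by the tool play_rows, never from a script. Its argument "increments" is a list that holds one entry, the list of rows, each a list of 4 numbers: the shift along the tool's x, y, z in cm, then the turn about the tool's z in rad. A call has 1 to 5 rows; each row is the pose to reach, as a shift and turn from the pose measured when the call began, along the tool's axes at that moment; what a row does not reach only later rows make up. A row lasts 1/10 s, in which the tool goes at most 50 mm and 8.59 degrees, less where a joint would pass 70% of its speed; a pose out of reach is approached as far as the arm can. A call with a gripper value outside its range is refused whole. "jaw" is the finger opening in cm, from 0 to 9.3, set as the call begins (left out, the last holds). The fingers move at their own pace and stop on an object; "squeeze" is the grip in N (left out, the last holds). Time passes only in rows, so rows that repeat a pose let the fingers close. It gives the time, the measured TCP pose, the force and the opening at its end, in the units of the state.
- read_state(): the state, without advancing time (a new reading comes with each control period).
- read_camera(name): name is "scene" or "top"; returns (picture, depth): 420x560x3 uint8, blue, green, red; 420x560 float32, m along the optical axis (not along the pixel's ray), 0 where there is no reading.
- camera_params(name): a dict with "K" (3x3 intrinsics, pixels), "eye" and "orientation" of the camera in the world. Camera axes: x right, y up, looking along -z (the intrinsics and any distortion apply to the point x, -y, -z); pixel columns grow to the right and rows downward; lengths in m; the calibration is good to about 2 mm. A picture is of the moment at which its call begins. camera_params takes no time and is no camera call.
- close_job(): hands the job in, once; it reports no verdict.
The state is a dict: "t": time; "q": joint angles; "dq": joint speeds; "joint_torque": joint torques, N m; "tool_pos": TCP position; "orientation": TCP orientation; "force": force on the tool from outside, world axes, zero at the start; "wrist_torque": the same for the moment, N m; "opening": finger opening in m.
Only numpy, scipy, OpenCV 4.12 (cv2) and the standard library are available. Lean on these libraries where they do the work, as an engineer would, in place of code of your own. Each camera call takes 0.05 s, during which the arm holds its last target.

## Working session

There is one attempt and no reset: what is moved stays moved. The work goes in short steps, Python scripts to look and compute and a tool call to move; the robot and the scene stay as the last step left them, time stands still between calls to the robot, and variables do not carry over. Pictures are saved under pics/ and viewed, and the job is handed in when it is done.

Besides the shell and the picture viewer there is one more tool, called after ">>>" as name(argument=value, ...), one argument or row to a line, values as JSON. play_rows: Moves the arm, as the interface text tells. Its arguments: {"type":"object","properties":{"increments":{"type":"array"},"jaw":{"type":"number"},"squeeze":{"type":"number"}},"required":["increments"]}

```bash
ls; mkdir -p pics
python3 - <<'E'
from plant import *
import cv2
s=read_state();print(s)
for n in ("scene","top"):
    p,d=read_camera(n);cv2.imwrite(f"pics/{n}0.png",p)
    print(n,camera_params(n))
    import numpy as np
    np.savez(f"pics/{n}0.npz",p=p,d=d)
E
```

```text
pics
{'t': 0.0, 'q': array([ 1.24157791e+00,  1.31132065e-01,  1.48923138e+00,  1.18674196e-05,
        1.52301368e+00, -8.54439835e-02]), 'dq': array([ 0.00096453,  0.00082771,  0.00109316,  0.00072263, -0.00147155,
        0.00053101]), 'joint_torque': array([ 5.07486584e-04, -5.59819865e+01, -4.91771793e+01,  7.67753273e-02,
        3.46240634e-02, -1.53905889e-04]), 'tool_pos': array([0.14464718, 0.58175455, 0.22863112]), 'orientation': array([ 2.47429535e+00,  1.93426943e+00, -2.35705845e-03]), 'force': array([ 0.07839832,  0.02390928, -0.73988698]), 'wrist_torque': array([0.00856829, 0.01411267, 0.032427  ]), 'opening': 0.09296004748319923}
scene {'K': array([[453.45610791,   0.        , 281.30486557],
       [  0.        , 453.45610791, 211.02498382],
       [  0.        ,   0.        ,   1.        ]]), 'eye': array([0.99913083, 0.47634425, 0.91156565]), 'orientation': array([0.32120427, 0.74128638, 2.24337036])}
top {'K': array([[449.99629046,   0.        , 277.38194281],
       [  0.        , 449.99629046, 205.09021714],
       [  0.        ,   0.        ,   1.        ]]), 'eye': array([0.37011019, 0.01202008, 0.9907846 ]), 'orientation': array([ 0.13864   , -0.14802738, -1.57668071])}
```

View pics/scene0.png

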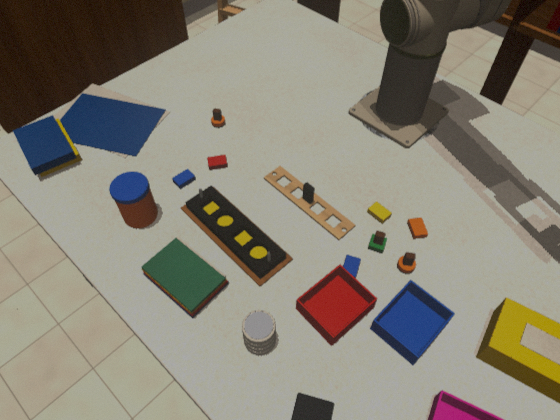

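View pics/top0.png

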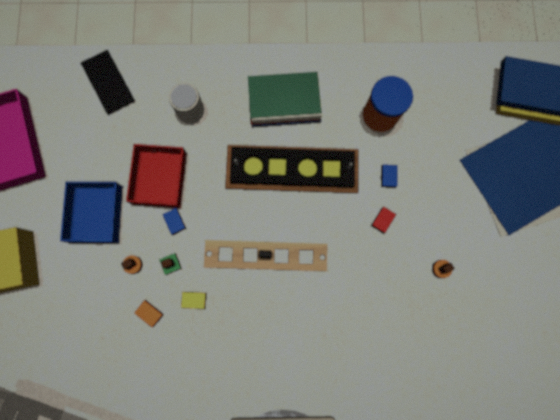

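```bash
cat > h.py <<'E'
import numpy as np, cv2
from scipy.spatial.transform import Rotation as R
from plant import *
def cam(n):
    c=camera_params(n); return c["K"],np.array(c["eye"]),R.from_rotvec(c["orientation"]).as_matrix()
def ray(n,u,v):
    K,e,M=cam(n)
    u=np.asarray(u,float);v=np.asarray(v,float)
    d=np.stack([(u-K[0,2])/K[0,0],-(v-K[1,2])/K[1,1],-np.ones_like(u)],-1)
    return e,d@M.T
def plane(n,u,v,z):
    e,d=ray(n,u,v); t=(z-e[2])/d[...,2]; return e+d*t[...,None]
def pts(n,u,v,dep):
    e,d=ray(n,u,v); return e+d*np.asarray(dep)[...,None]
def proj(n,P):
    K,e,M=cam(n); c=(np.atleast_2d(P)-e)@M
    return np.stack([K[0,2]+K[0,0]*c[:,0]/-c[:,2],K[1,2]-K[1,1]*c[:,1]/-c[:,2]],-1)
def snap(tag,names=("scene","top")):
    o={}
    for n in names:
        p,d=read_camera(n);cv2.imwrite(f"pics/{n}_{tag}.png",p);np.savez(f"pics/{n}_{tag}.npz",p=p,d=d);o[n]=(p,d)
    return o
def yawof(s): # angle of tool x in world
    M=R.from_rotvec(s["orientation"]).as_matrix(); return np.arctan2(M[1,0],M[0,0])
def go(x,y,z,yaw=None):
    s=read_state();M=R.from_rotvec(s["orientation"]).as_matrix()
    sh=M.T@(np.array([x,y,z])-s["tool_pos"])*100
    t=0
    if yaw is not None:
        t=-(yaw-yawof(s)); t=(t+np.pi/2)%np.pi-np.pi/2
    print("shift cm",sh.round(2),"turn",round(t,3),"q6",s["q"][5].round(2),"tilt z",M[:,2].round(4), "t",round(s["t"],2))
def crop(img,u,v,r,name,k=8):
    c=img[max(0,v-r):v+r,max(0,u-r):u+r]; cv2.imwrite(name,cv2.resize(c,None,fx=k,fy=k,interpolation=cv2.INTER_CUBIC))
E
python3 - <<'E'
import plant;print([a for a in dir(plant) if a[0]!='_'])
from h import *
Z={n:np.load(f"pics/{n}0.npz") for n in("scene","top")}
for n in Z:
    p=Z[n]["p"];d=Z[n]["d"]
    print(n,d.min(),d.max())
    hsv=cv2.cvtColor(p,cv2.COLOR_BGR2HSV)
    # table check
    for u,v in ([(300,320)] if n=="top" else [(330,150)]):
        print("table",pts(n,u,v,d[v,u]))
    M=((hsv[...,1]>130)&(hsv[...,2]>60)).astype(np.uint8)
    for lo,hi,nm in ((0,5,"red"),(170,180,"red"),(6,16,"orange"),(22,34,"yellow"),(50,80,"green"),(100,125,"blue")):
        m=M*((hsv[...,0]>=lo)&(hsv[...,0]<=hi)).astype(np.uint8)
        k,L,st,ce=cv2.connectedComponentsWithStats(m)
        for i in range(1,k):
            if 25<st[i,4]<2500:
                vv,uu=np.where(L==i);dd=d[vv,uu];P=pts(n,uu,vv,dd)[dd>0]
                if len(P)and np.hypot(*np.median(P,0)[:2])<0.9: print(nm,st[i,4],ce[i].round(1),np.median(P,0).round(4),np.percentile(P[:,2],[5,90]).round(3))
E
```

```text
['IKError', 'camera_params', 'close_job', 'read_camera', 'read_state', 'tips_ahead']
scene 0.0 3.2128267
table [ 2.60111104e-01 -4.31333041e-02 -3.59116719e-05]
red 179 [216.6 160.6] [ 0.5159 -0.2261  0.0156] [0.012 0.018]
red 30 [208.6 298.6] [0.7954 0.0676 0.0179] [0.015 0.021]
orange 44 [507.1  16.3] [-0.789  -0.0347 -0.0345] [-0.037 -0.03 ]
orange 170 [540.2  30. ] [-0.789   0.0963 -0.0344] [-0.038 -0.032]
orange 85 [217.7 121.3] [ 0.4139 -0.3394  0.0159] [0.008 0.018]
orange 827 [139.  212.3] [ 0.7748 -0.1972  0.0552] [0.013 0.09 ]
orange 726 [236.  251.5] [0.6781 0.0314 0.0053] [0.002 0.007]
orange 285 [417.2 227.5] [0.3233 0.2837 0.0156] [0.008 0.018]
orange 155 [405.5 265.7] [0.4316 0.3265 0.016 ] [0.009 0.02 ]
orange 44 [211.2 294.6] [0.7843 0.0667 0.022 ] [0.017 0.026]
yellow 144 [210.7 207.6] [ 0.6281 -0.1212  0.0098] [0.007 0.012]
yellow 261 [379.1 211.6] [0.3488 0.1888 0.0157] [0.008 0.018]
yellow 157 [224.7 220.5] [ 0.6298 -0.066   0.0102] [0.007 0.012]
yellow 180 [242.9 237.7] [0.6339 0.0017 0.0099] [0.007 0.012]
yellow 189 [257.9 252.1] [0.636  0.0566 0.0098] [0.007 0
[... 732 characters left out ...]
.012 0.048]
orange 356 [148.3 313.1] [0.3213 0.2796 0.0158] [0.013 0.018]
yellow 280 [252.8 165.7] [0.6412 0.0591 0.0101] [0.007 0.013]
yellow 304 [277.  166.4] [0.6388 0.005  0.01  ] [0.007 0.013]
yellow 282 [307.2 167.6] [ 0.6359 -0.0627  0.0101] [0.007 0.013]
yellow 297 [331.1 168.2] [ 0.6343 -0.1166  0.0101] [0.007 0.013]
yellow 1228 [ 10.  259.9] [0.4303 0.5501 0.0697] [0.066 0.072]
yellow 303 [193.3 299.9] [0.3472 0.1862 0.0158] [0.013 0.018]
blue 1223 [391.5  95.7] [ 0.7596 -0.2333  0.1152] [0.112 0.117]
blue 296 [389.1 175.6] [ 0.6142 -0.2453  0.0156] [0.012 0.018]
blue 2487 [ 91.9 213.6] [0.5362 0.4154 0.0041] [0.001 0.043]
blue 302 [173.6 220.8] [0.5169 0.2326 0.016 ] [0.013 0.018]
```

```bash
cat >> h.py <<'E'
def rect(P):
    (c,s,a)=cv2.minAreaRect((P[:,:2]*1000).astype(np.float32)); 
    return np.array(c)/1000,np.array(s),a
def comp(n,p,d,mask,ctr,rad,zlo,zhi):
    """world points of masked pixels within rad of ctr (xy) and height range"""
    v,u=np.where(mask&(d>0)); P=pts(n,u,v,d[v,u])
    k=(np.hypot(P[:,0]-ctr[0],P[:,1]-ctr[1])<rad)&(P[:,2]>zlo)&(P[:,2]<zhi)
    return P[k],u[k],v[k]
def hull_rect(n,u,v,z,pad=0.5):
    """exact-plane rectangle: pixel mask outline to plane z"""
    m=np.zeros((420,560),np.uint8);m[v,u]=1
    cs,_=cv2.findContours(m,cv2.RETR_EXTERNAL,cv2.CHAIN_APPROX_NONE);c=max(cs,key=cv2.contourArea)[:,0,:]
    P=plane(n,c[:,0],c[:,1],z); return rect(P)
E
python3 - <<'E'
import plant;print(plant.tips_ahead)
try: print(plant.tips_ahead())
except Exception as e: print(e)
from h import *
Z={n:np.load(f"pics/{n}0.npz") for n in("scene","top")}
for n in Z:
    p=Z[n]["p"];d=Z[n]["d"];hsv=cv2.cvtColor(p,cv2.COLOR_BGR2HSV)
    print(n)
    allm=np.ones(d.shape,bool)
    P,u,v=comp(n,p,d,hsv[...,2]<90,(.637,-.029),.17,.021,.034); print("foam",len(P),*rect(P),*hull_rect(n,u,v,.028))
    P,u,v=comp(n,p,d,allm,(.637,-.029),.17,.05,.075); print("pins",[(Q.mean(0).round(4),len(Q)) for Q in (P[P[:,1]<-.03],P[P[:,1]>-.03])])
    P,u,v=comp(n,p,d,hsv[...,1]>60,(.445,.03),.18,.003,.012);print("frame",len(P), *rect(P),*hull_rect(n,u,v,.006))
    P,u,v=comp(n,p,d,allm,(.445,.03),.10,.055,.07);print("block",P.mean(0),*rect(P),*hull_rect(n,u,v,.062))
    for nm,c in dict(red=(.515,-.226),blue1=(.615,-.245),blue2=(.515,.233)).items():
        P,u,v=comp(n,p,d,hsv[...,1]>100,c,.05,.013,.022);print(nm,len(P),*rect(P),*hull_rect(n,u,v,.0165))
    for nm,c in dict(sq=(.43,.24),r1=(.43,.32),r2=(.41,-.342)).items():
        P,u,v=comp(n,p,d,hsv[...,1]>60,c,.04,.010,.022);print(nm,"base",*rect(P),*hull_rect(n,u,v,.017))
        P,u,v=comp(n,p,d,allm,c,.04,.044,.056);print(nm,"handle",len(P),P.mean(0),*rect(P),*hull_rect(n,u,v,.05))
    for nm,c in dict(redb=(.617,.273),blueb=(.536,.415)).items():
        P,u,v=comp(n,p,d,allm,c,.1,.04,.05);print(nm,len(P),*rect(P),*hull_rect(n,u,v,.045))
for n,c in (("top",((132,264),(170,263),(443,268),(174,221),(384,220),(390,175))),):
    ims=[cv2.resize(Z[n]["p"][v-25:v+25,u-25:u+25],(250,250),interpolation=cv2.INTER_CUBIC) for u,v in c]
    cv2.imwrite("pics/crops0.png",np.vstack([np.hstack(ims[:3]),np.hstack(ims[3:])]))
E
```

```text
0.011
'float' object is not callable
scene
foam 2519 [ 0.69987128 -0.02968155] [278.03295898 212.01600647] 87.58982849121094 [ 0.63657446 -0.02499153] [278.70709229  82.76422119] 87.42997741699219
pins [(array([ 0.6307, -0.1494,  0.0552]), 10), (array([0.6415, 0.0978, 0.0562]), 14)]
frame 1478 [0.50081445 0.05681422] [240.62980652 307.42428589] 9.08983039855957 [0.44047021 0.03443106] [268.10879517  61.31916046] 87.61676788330078
block [0.44163551 0.03584149 0.0601411 ] [0.44080896 0.03490081] [29.19948196 15.55510235] 86.26864624023438 [0.44260184 0.03687153] [30.47813606 16.50099754] 87.20771789550781
red 168 [ 0.51546039 -0.22572949] [37.13474274 48.79921722] 57.702789306640625 [ 0.51704852 -0.22344884] [38.81511688 48.49490356] 55.62144088745117
blue1 169 [ 0.61577478 -0.24455338] [36.10753632 48.65909195] 85.16475677490234 [ 0.6164519  -0.24322191] [34.55215454 49.04800797] 86.23487854003906
blue2 260 [0.52512946 0.23592154] [69.04699707 40.60236359] 14.499125480651855 [0.51716827 0.23458427] [49.19651031 31.85836411] 24.738880157470703
sq base [0.42452319 0.24060916] [38.573352
[... 2871 characters left out ...]
.42309949 0.31918936] [15.88202667 21.92535782] 34.06400680541992
r2 base [ 0.40698138 -0.34668048] [37.52813721 34.16737366] 10.863040924072266 [ 0.40676755 -0.34595624] [37.63890839 35.58551788] 12.51228141784668
r2 handle 81 [ 0.40680582 -0.34834159  0.04857293] [ 0.40700449 -0.34866238] [15.80236053 21.65849113] 35.03793716430664 [ 0.40697198 -0.34774139] [16.08515167 21.92511749] 31.57042121887207
redb 514 [0.61779993 0.29147089] [153.4634552  130.93945312] 85.25203704833984 [0.61518982 0.26958038] [111.02214813 130.56086731] 85.26859283447266
blueb 528 [0.53546863 0.39122125] [146.47673035 128.64784241] 89.1748046875 [0.53543481 0.4074201 ] [111.59147644 127.33495331] 89.39187622070312
```

View pics/crops0.png

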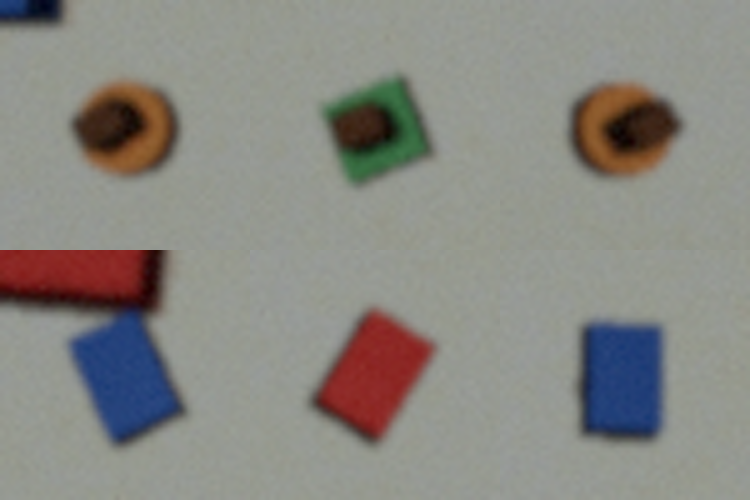

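Run:
```python
from h import *
go(.4244,.2393,.12,.377)
```

```text
shift cm [-26.47  35.41  10.91] turn 0.95 q6 -0.09 tilt z [-5.0e-04 -1.6e-03 -1.0e+00] t 0.1
```

>>> play_rows(
  increments=[
    [[-26.5, 35.4, 10.9, 0.95], [-26.5, 35.4, 10.9, 0.95], [-26.5, 35.4, 10.9, 0.95], [-26.5, 35.4, 10.9, 0.95], [-26.5, 35.4, 10.9, 0.95]],
  ],
  jaw=4.5,
  squeeze=25,
)

```text
t: 0.6
tool_pos: [0.2985, 0.3923, 0.1687]
orientation: [3.013, 0.885, -0.002]
force: [0.0, -0.0, 0.0]
opening: 0.0576
```

Run:
```python
from h import *
go(.4244,.2393,.12,.377)
```

```text
shift cm [ 2.32 19.67  4.89] turn 0.194 q6 0.25 tilt z [-6.0e-04 -1.7e-03 -1.0e+00] t 0.6
```

>>> play_rows(
  increments=[
    [[2.3, 19.7, 4.9, 0.194], [2.3, 19.7, 4.9, 0.194], [2.3, 19.7, 4.9, 0.194], [2.3, 19.7, 4.9, 0.194], [2.3, 19.7, 4.9, 0.194]],
  ],
)

```text
t: 1.1
tool_pos: [0.4259, 0.2345, 0.1181]
orientation: [3.084, 0.581, -0.005]
force: [-0.1, 0.6, -0.3]
opening: 0.0448
```

Run:
```python
from h import *
go(.4244,.2393,.12,.377)
o=snap("1")
im=np.hstack([cv2.resize(p[max(0,v-70):v+70,u-70:u+70],(400,400)) for (p,_),(u,v) in zip(o.values(),((375,235),(170,250)))])
cv2.imwrite("pics/c1.png",im)
```

```text
shift cm [ 0.04 -0.5  -0.2 ] turn -0.004 q6 0.03 tilt z [-0.0022 -0.004  -1.    ] t 1.1
```

View pics/c1.png

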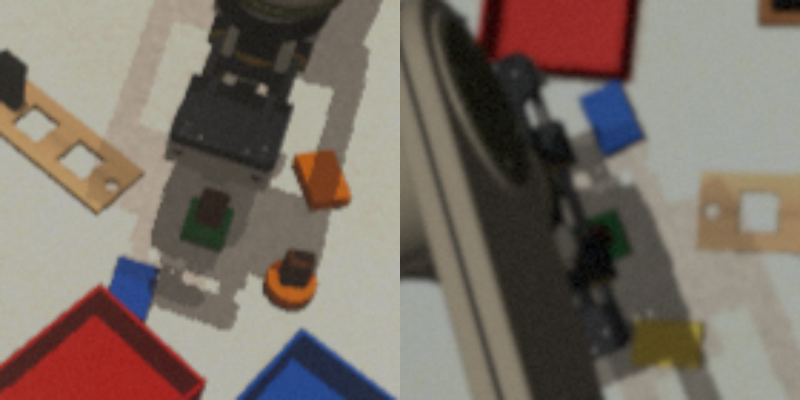

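```bash
python3 - <<'E'
from h import *
s=read_state();print(s["t"],s["tool_pos"])
for n in("scene","top"): print(proj(n,[s["tool_pos"],s["tool_pos"]+[0,0,.073]]))
go(.4244,.2393,.12,.377)
E
python3 -c "
import cv2
p=cv2.imread('pics/scene_1.png')
cv2.imwrite('pics/c1b.png',cv2.resize(p[130:300,290:470],None,fx=4,fy=4,interpolation=2)[:600,:720])"
```

```text
1.2 [0.42449413 0.23752546 0.11910665]
[[384.61267603 215.67333577]
 [391.34799113 194.55461553]]
[[157.58097875 260.62601492]
 [146.95118086 258.14569731]]
shift cm [ 0.06 -0.17 -0.09] turn -0.003 q6 0.03 tilt z [-0.0022 -0.0022 -1.    ] t 1.2
```

View pics/c1b.png

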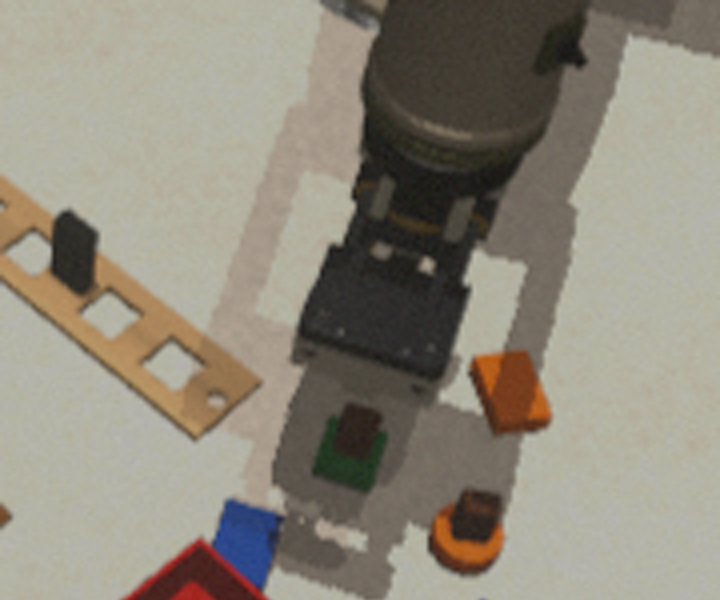

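>>> play_rows(
  increments=[
    [[0.05, -0.15, 4.0, 0], [0.05, -0.15, 7.0, 0], [0.05, -0.15, 8.7, 0], [0.05, -0.15, 8.7, 0], [0.05, -0.15, 8.7, 0]],
  ],
)

```text
t: 1.7
tool_pos: [0.4237, 0.2401, 0.0327]
orientation: [3.085, 0.586, -0.004]
force: [0.4, 0.1, 1.1]
opening: 0.045
```

>>> play_rows(
  increments=[
    [[0, 0, 0, 0], [0, 0, 0, 0], [0, 0, 0, 0], [0, 0, 0, 0], [0, 0, 0, 0]],
  ],
  jaw=0.5,
  squeeze=30,
)

```text
t: 2.2
tool_pos: [0.424, 0.2402, 0.0332]
orientation: [3.085, 0.586, -0.003]
force: [-0.8, 0.1, 4.3]
opening: 0.0154
```

>>> play_rows(
  increments=[
    [[0, 0, -4, 0], [0, 0, -9, 0], [0, 0, -9, 0], [0, 0, -9, 0], [0, 0, -9, 0]],
  ],
)

```text
t: 2.7
tool_pos: [0.4234, 0.2399, 0.122]
orientation: [3.085, 0.586, -0.006]
force: [-0.7, -0.5, -1.7]
opening: 0.0157
```

```bash
cat >> h.py <<'E'
# tray pose guesses: scene & top foam centres averaged
TY=-0.0450
T0=np.array([.6355,-.0268])
def tray(x,y):
    c,s=np.cos(TY),np.sin(TY); return T0+[c*x-s*y,s*x+c*y]
E
python3 - <<'E'
from h import *
print(tray(0,34e-3),tray(0,88e-3),tray(0,-34e-3))
p=tray(0,.034)
go(*p,.13,TY)
snap("2")
E
```

```text
[0.63702948 0.00716558] [0.63945866 0.06111092] [ 0.63397052 -0.06076558]
shift cm [11.34 29.49 -0.82] turn 0.42 q6 0.04 tilt z [-0.0035 -0.0024 -1.    ] t 2.7
```

>>> play_rows(
  increments=[
    [[11.3, 29.5, -0.8, 0.42], [11.3, 29.5, -0.8, 0.42], [11.3, 29.5, -0.8, 0.42], [11.3, 29.5, -0.8, 0.42], [11.3, 29.5, -0.8, 0.42]],
  ],
)

```text
t: 3.3
tool_pos: [0.5923, 0.0536, 0.126]
orientation: [3.138, -0.071, -0.012]
force: [0.0, 0.9, -1.1]
opening: 0.0158
```

Run:
```python
from h import *
p=tray(0,.034)
go(*p,.10,TY)
```

```text
shift cm [4.7  4.43 2.58] turn 0.0 q6 0.05 tilt z [-0.0076 -0.0028 -1.    ] t 3.3
```

>>> play_rows(
  increments=[
    [[4.7, 4.4, 2.6, 0], [4.7, 4.4, 2.6, 0], [4.7, 4.4, 2.6, 0], [4.7, 4.4, 2.6, 0], [4.7, 4.4, 2.6, 0]],
  ],
)

```text
t: 3.8
tool_pos: [0.6362, 0.0085, 0.0994]
orientation: [3.138, -0.069, -0.013]
force: [-0.2, 0.6, -2.2]
opening: 0.0159
```

Run:
```python
from h import *
o=snap("3")
s=read_state()
p=tray(0,.034)
go(*p,.10,TY)
for n,(im,d) in o.items():
    u,v=proj(n,[*p,.06])[0].astype(int); print(n,u,v)
    crop(im,u,v,45,f"pics/c3{n}.png",8)
    hsv=cv2.cvtColor(im,cv2.COLOR_BGR2HSV)
    g=(hsv[...,0]>45)&(hsv[...,0]<85)&(hsv[...,1]>80)
    P,uu,vv=comp(n,im,d,g,p,.06,.03,.12); print(n,len(P),np.percentile(P,[1,50,99],axis=0).round(4) if len(P) else 0)
```

```text
shift cm [0.04 0.14 0.03] turn 0.001 q6 -0.02 tilt z [-0.0071 -0.0027 -1.    ] t 3.9
scene 241 227
scene 110 [[ 0.6193 -0.0061  0.0714]
 [ 0.6425  0.0215  0.0813]
 [ 0.6542  0.0278  0.0863]]
top 276 161
top 23 [[ 0.618  -0.0286  0.0429]
 [ 0.6206 -0.0007  0.0837]
 [ 0.6425  0.0243  0.0857]]
```

View pics/c3scene.png

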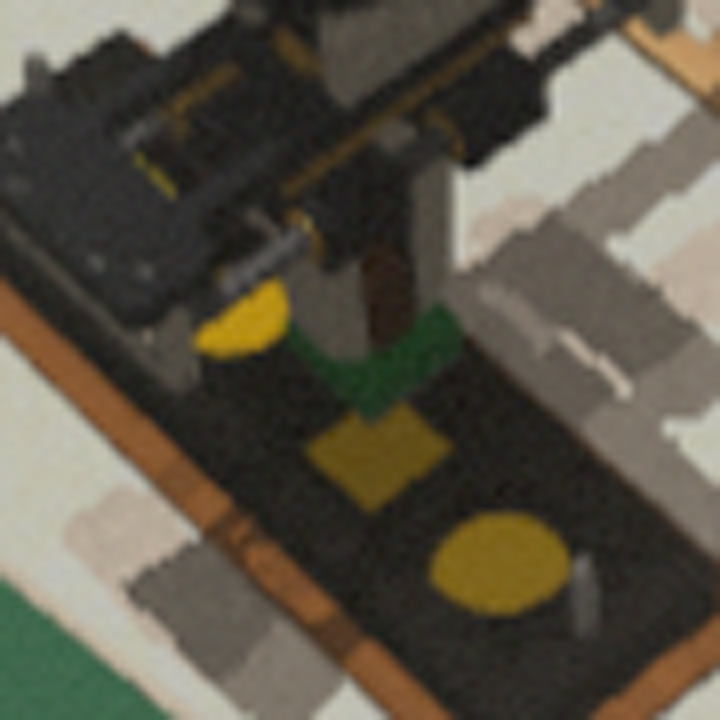

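View pics/c3top.png

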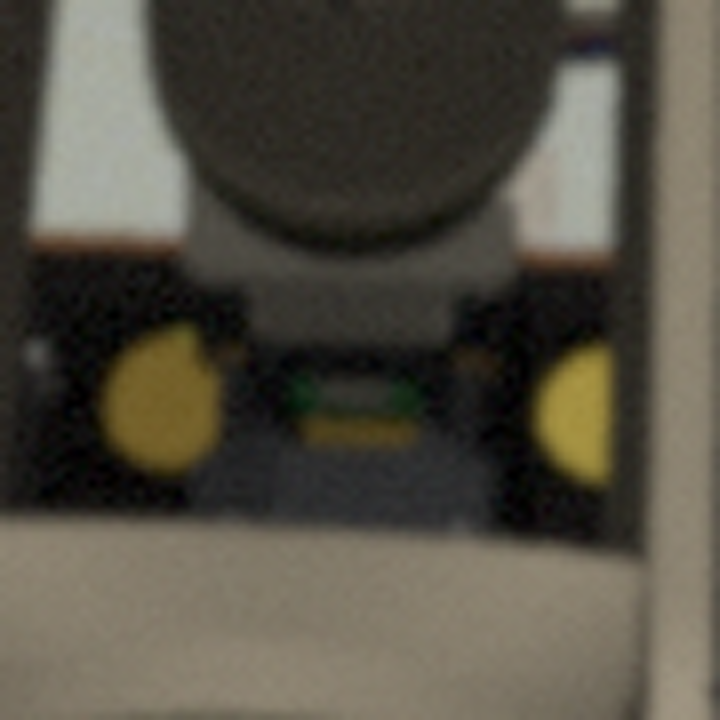

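```bash
sed -i 's/^T0=.*/T0=np.array([.6363,-.0257])/' h.py
python3 - <<'E'
from h import *
p=tray(0,.034);print(p)
go(*p,.066,TY)
E
```

```text
[0.63782948 0.00826558]
shift cm [0.14 0.02 3.43] turn 0.001 q6 -0.02 tilt z [-0.0071 -0.0027 -1.    ] t 3.9
```

>>> play_rows(
  increments=[
    [[0.14, 0.02, 2, 0], [0.14, 0.02, 3.3, 0], [0.14, 0.02, 3.3, 0], [0.14, 0.02, 3.3, 0], [0.14, 0.02, 3.3, 0]],
  ],
)

```text
t: 4.4
tool_pos: [0.6383, 0.0084, 0.0682]
orientation: [3.138, -0.068, -0.009]
force: [0.5, 0.1, -1.2]
opening: 0.0157
```

Run:
```python
from h import *
o=snap("4")
s=read_state();print(s["tool_pos"],s["force"])
im,d=o["scene"];crop(im,241,235,37,"pics/c4scene.png",10)
hsv=cv2.cvtColor(im,cv2.COLOR_BGR2HSV)
g=(hsv[...,0]>45)&(hsv[...,0]<85)&(hsv[...,1]>80)
P,uu,vv=comp("scene",im,d,g,tray(0,.034),.06,.03,.12); print(len(P),np.percentile(P,[1,50,99],axis=0).round(4))
```

```text
[0.63853671 0.00826419 0.06836279] [-0.03073785 -0.08861095 -0.59692619]
107 [[ 0.6212 -0.0088  0.0413]
 [ 0.6446  0.0219  0.0505]
 [ 0.6563  0.0276  0.0598]]
```

View pics/c4scene.png

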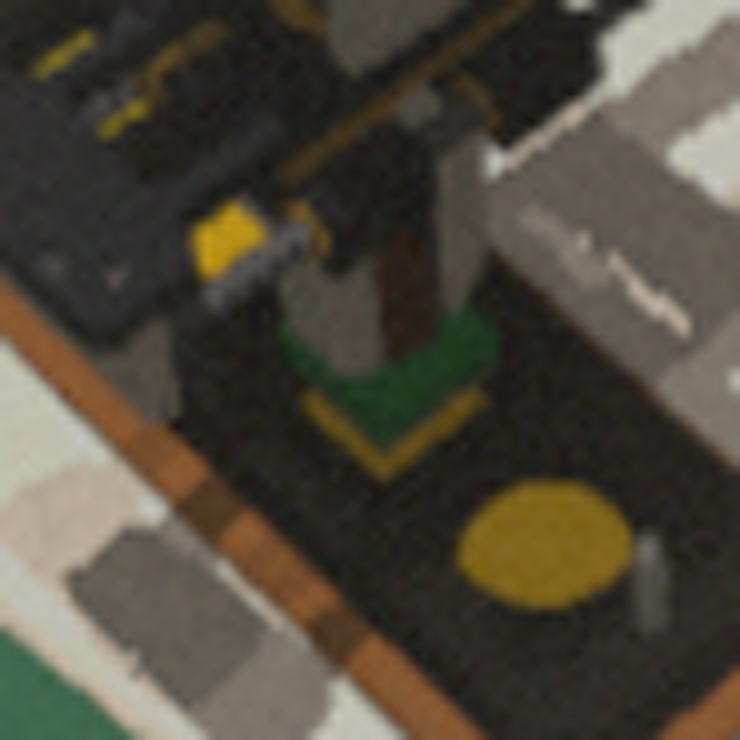

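Run:
```python
from h import *
def corner(c,h,z):
    a=np.cos(TY),np.sin(TY); return [c[0]+a[0]*h-a[1]*h,c[1]+a[1]*h+a[0]*h,z]
print("stamp pred",proj("scene",corner((.6385,.0083),.018,.035)),"floor pred",proj("scene",corner(tray(0,.034),.020,.010)))
P=plane("scene",np.array(242.5),np.array(242.),.035);print(P,"vs",corner((.6385,.0083),.018,.035))
P=plane("scene",np.array(242.5),np.array(245.8),.010);print(P,"vs",corner(tray(0,.034),.020,.010))
go(*tray(0,.034),.040,TY)
```

```text
stamp pred [[241.53682798 243.92915798]] floor pred [[242.33784503 250.56756954]]
[0.65218133 0.02321665 0.035     ] vs [np.float64(0.657291504727939), np.float64(0.025472051422583276), 0.035]
[0.64950659 0.01803331 0.01      ] vs [np.float64(0.6587089333749906), np.float64(0.027345637945030293), 0.01]
shift cm [-0.06 -0.01  2.84] turn 0.001 q6 -0.02 tilt z [-0.0056 -0.0028 -1.    ] t 4.5
```

Run:
```python
from h import *
def corner(c,h,z):
    a=np.cos(TY),np.sin(TY); return np.array([c[0]+a[0]*h-a[1]*h,c[1]+a[1]*h+a[0]*h,z])
P=plane("scene",np.array(242.5),np.array(245.8),.028);print((P-corner(tray(0,.034),.020,.028))*1e3)
for z in (.035,.037,.039):
  P=plane("scene",np.array(242.5),np.array(242.),z);print((P-corner((.6385,.0083),.018,z))*1e3)
```

```text
[-2.22200438e+00 -1.62024393e-01  2.42861287e-14]
[-5.11017756e+00 -2.25539717e+00 -8.32667268e-14]
[-4.31856657e+00 -1.22152687e+00 -7.63278329e-14]
[-3.52695558e+00 -1.87656573e-01 -7.63278329e-14]
```

>>> play_rows(
  increments=[
    [[0, 0, 0.5, 0], [0, 0, 0.8, 0], [0, 0, 1.0, 0], [0, 0, 1.2, 0], [0, 0, 1.2, 0]],
  ],
)

```text
t: 5.0
tool_pos: [0.6381, 0.0082, 0.0557]
orientation: [3.138, -0.068, -0.01]
force: [-0.3, 0.3, 0.1]
opening: 0.0158
```

>>> play_rows(
  increments=[
    [[0, 0, 0.6, 0], [0, 0, 1.0, 0], [0, 0, 1.2, 0], [0, 0, 1.3, 0], [0, 0, 1.3, 0]],
  ],
)

```text
t: 5.5
tool_pos: [0.6378, 0.0082, 0.0433]
orientation: [3.138, -0.068, -0.011]
force: [-3.1, -0.7, 5.0]
opening: 0.0156
```

>>> play_rows(
  increments=[
    [[0, 0, 0.2, 0], [0, 0, 0.3, 0], [0, 0, 0.3, 0]],
  ],
)

```text
t: 5.8
tool_pos: [0.6379, 0.0082, 0.0433]
orientation: [3.138, -0.068, -0.011]
force: [-12.9, 0.7, 22.3]
opening: 0.0158
```

>>> play_rows(
  increments=[
    [[0, 0, -0.1, 0], [0, 0, -0.1, 0], [0, 0, -0.1, 0]],
  ],
  jaw=4.0,
)

```text
t: 6.1
tool_pos: [0.638, 0.0082, 0.0442]
orientation: [3.138, -0.068, -0.011]
force: [1.1, -0.3, -0.2]
opening: 0.0353
```

>>> play_rows(
  increments=[
    [[0, 0, -4, 0], [0, 0, -9, 0], [0, 0, -13, 0], [0, 0, -13, 0], [0, 0, -13, 0]],
  ],
)

```text
t: 6.6
tool_pos: [0.6398, 0.0085, 0.1754]
orientation: [3.138, -0.068, -0.006]
force: [-0.6, 0.6, 0.2]
opening: 0.0401
```

Run:
```python
from h import *
o=snap("5")
im,d=o["scene"];crop(im,241,235,37,"pics/c5scene.png",10)
allm=np.ones(d.shape,bool)
for n,(im,d) in o.items():
    P,u,v=comp(n,im,d,allm,tray(0,.034),.02,.05,.075)
    if len(P)>5: print(n,len(P),P.mean(0),*rect(P))
    P,u,v=comp(n,im,d,allm,(.424,.3215),.03,.044,.056); 
    if len(P)>5:print(n,len(P),P.mean(0),*rect(P),hull_rect(n,u,v,.05))
```

```text
scene 70 [0.63856336 0.01077335 0.0578112 ] [0.63691107 0.01007508] [22.08627129 17.24504662] 82.18412017822266
scene 69 [0.42459933 0.32263682 0.04901185] [0.42353094 0.3229534 ] [18.78131104 22.63273621] 36.16315841674805 (array([0.42504083, 0.32273325]), array([15.40403652, 23.45811844]), 44.243045806884766)
top 85 [0.42305176 0.31959751 0.04880497] [0.42340329 0.32002841] [15.73771    21.45941734] 32.38136672973633 (array([0.42285294, 0.31902261]), array([16.47717857, 21.92535782]), 34.06400680541992)
```

View pics/c5scene.png

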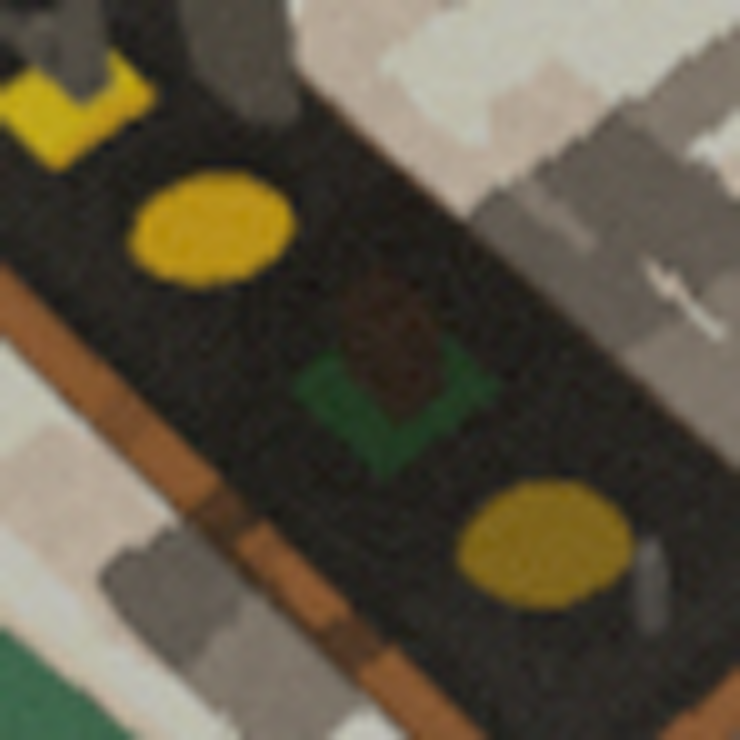

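View pics/scene_5.png

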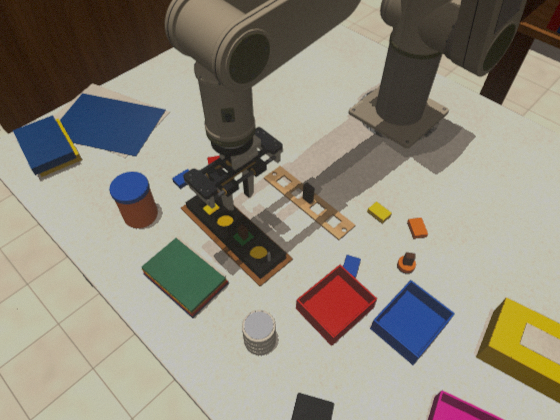

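```bash
sed -i 's/^T0=.*/T0=np.array([.6357,-.0267])/' h.py
python3 - <<'E'
from h import *
go(.4240,.3213,.12,.61)
E
```

```text
shift cm [-22.68 -30.33   5.34] turn -0.653 q6 -0.02 tilt z [-0.0097 -0.0028 -0.9999] t 6.7
```

>>> play_rows(
  increments=[
    [[-22.7, -30.3, 5.3, -0.65], [-22.7, -30.3, 5.3, -0.65], [-22.7, -30.3, 5.3, -0.65], [-22.7, -30.3, 5.3, -0.65], [-22.7, -30.3, 5.3, -0.65]],
  ],
)

```text
t: 7.2
tool_pos: [0.4957, 0.2132, 0.1363]
orientation: [-2.995, -0.946, 0.022]
force: [0.8, -0.0, -0.3]
opening: 0.0399
```

Run:
```python
from h import *
go(.4240,.3213,.12,.61)
```

```text
shift cm [  0.36 -12.96   1.69] turn 0.002 q6 -0.3 tilt z [-0.0134 -0.0039 -0.9999] t 7.2
```

>>> play_rows(
  increments=[
    [[0.36, -12.95, 1.7, 0], [0.36, -12.95, 1.7, 0], [0.36, -12.95, 1.7, 0], [0.36, -12.95, 1.7, 0], [0.36, -12.95, 1.7, 0]],
  ],
)

```text
t: 7.7
tool_pos: [0.4226, 0.321, 0.1179]
orientation: [2.994, 0.949, -0.027]
force: [0.1, -0.2, 0.0]
opening: 0.0401
```

Run:
```python
from h import *
go(.4240,.3213,.032,.61)
```

```text
shift cm [0.28 0.09 8.59] turn 0.004 q6 -0.06 tilt z [-0.0162 -0.006  -0.9999] t 7.7
```

>>> play_rows(
  increments=[
    [[0.28, 0.09, 2.5, 0], [0.28, 0.09, 5, 0]],
  ],
)

```text
t: 7.9
tool_pos: [0.4259, 0.3206, 0.0673]
orientation: [2.994, 0.947, -0.025]
force: [0.6, 0.1, -0.1]
opening: 0.0402
```

Run:
```python
from h import *
go(.4240,.3213,.032,.61)
```

```text
shift cm [-0.06 -0.15  3.54] turn 0.003 q6 -0.07 tilt z [-0.015  -0.0058 -0.9999] t 7.9
```

>>> play_rows(
  increments=[
    [[-0.1, -0.15, 2.5, 0], [-0.1, -0.15, 3.5, 0], [-0.1, -0.15, 3.5, 0], [-0.1, -0.15, 3.5, 0], [-0.1, -0.15, 3.5, 0]],
  ],
)

```text
t: 8.4
tool_pos: [0.4249, 0.3214, 0.0338]
orientation: [2.995, 0.947, -0.022]
force: [0.1, 0.7, 1.3]
opening: 0.0399
```

>>> play_rows(
  increments=[
    [[0, 0, 0, 0], [0, 0, 0, 0], [0, 0, 0, 0], [0, 0, 0, 0]],
  ],
  jaw=0.5,
)

```text
t: 8.8
tool_pos: [0.425, 0.3215, 0.0341]
orientation: [2.995, 0.947, -0.021]
force: [-0.9, -1.3, 2.3]
opening: 0.0157
```

Run:
```python
from h import *
go(.4240,.3213,.032,.61)
go(*tray(0,.088),.13,TY)
```

```text
shift cm [-0.09 -0.04  0.21] turn 0.002 q6 -0.06 tilt z [-0.0128 -0.0046 -0.9999] t 8.8
shift cm [ 2.48 33.6  -9.74] turn 0.657 q6 -0.06 tilt z [-0.0128 -0.0046 -0.9999] t 8.8
```

>>> play_rows(
  increments=[
    [[0, 1, -4, 0.1], [0.5, 5, -8, 0.2], [1.2, 9.5, -9.7, 0.33], [1.2, 14, -9.7, 0.33], [1.2, 14, -9.7, 0.33]],
  ],
)

```text
t: 9.3
tool_pos: [0.5203, 0.21, 0.132]
orientation: [3.107, 0.434, -0.015]
force: [-0.4, -0.3, -1.4]
opening: 0.0157
```

Run:
```python
from h import *
go(*tray(0,.088),.12,TY)
```

```text
shift cm [ 7.41 17.58  1.18] turn 0.323 q6 0.02 tilt z [-0.0089 -0.0055 -0.9999] t 9.3
```

>>> play_rows(
  increments=[
    [[1.8, 4.4, 0.5, 0.15], [3.7, 8.8, 1, 0.3], [5.6, 13.2, 1.2, 0.323], [7.4, 17.6, 1.2, 0.323], [7.4, 17.6, 1.2, 0.323]],
  ],
)

```text
t: 9.8
tool_pos: [0.6416, 0.0562, 0.1187]
orientation: [3.133, -0.078, -0.014]
force: [-0.1, 0.3, -0.3]
opening: 0.0158
```

Run:
```python
from h import *
go(*tray(0,.088),.063,TY)
```

```text
shift cm [-0.17 -0.53  5.57] turn -0.005 q6 0.06 tilt z [-0.009  -0.0071 -0.9999] t 9.8
```

>>> play_rows(
  increments=[
    [[-0.17, -0.5, 2, -0.005], [-0.17, -0.5, 4, -0.005], [-0.17, -0.5, 5.4, -0.005], [-0.17, -0.5, 5.4, -0.005], [-0.17, -0.5, 5.4, -0.005]],
  ],
)

```text
t: 10.3
tool_pos: [0.6392, 0.0615, 0.0645]
orientation: [3.134, -0.069, -0.015]
force: [0.5, 0.7, 0.4]
opening: 0.0164
```

Run:
```python
from h import *
go(*tray(0,.088),.045,TY)
o=snap("6",["scene"]);crop(o["scene"][0],260,245,37,"pics/c6.png",10)
```

```text
shift cm [0.07 0.01 1.95] turn 0.001 q6 0.07 tilt z [-0.0099 -0.007  -0.9999] t 10.3
```

View pics/c6.png

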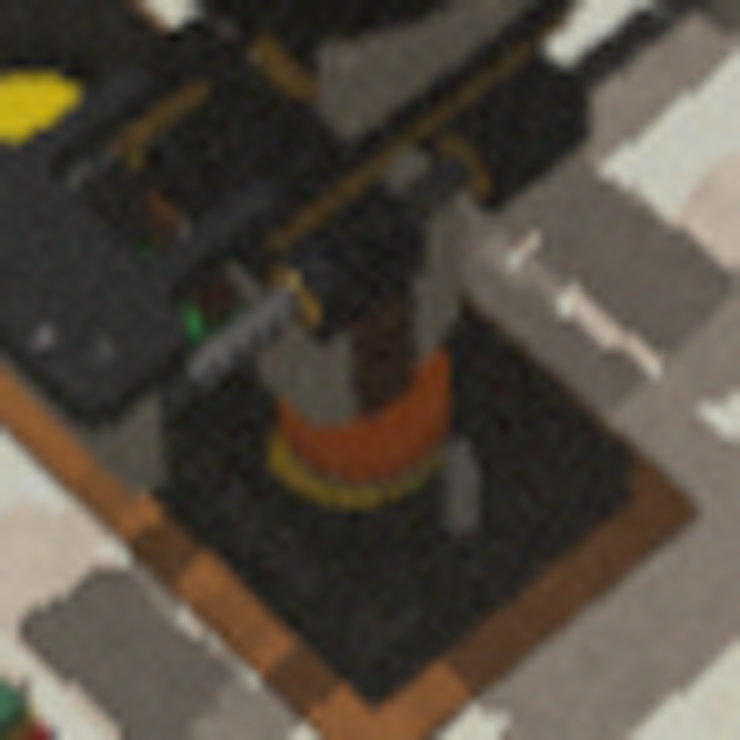

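>>> play_rows(
  increments=[
    [[0.07, 0, 0.4, 0], [0.07, 0, 0.8, 0], [0.07, 0, 1.0, 0], [0.07, 0, 1.0, 0], [0.07, 0, 1.0, 0]],
  ],
)

```text
t: 10.85
tool_pos: [0.6403, 0.061, 0.055]
orientation: [3.133, -0.07, -0.014]
force: [0.8, -3.1, -0.6]
opening: 0.0156
```

>>> play_rows(
  increments=[
    [[0, 0, 0.5, 0], [0, 0, 0.9, 0], [0, 0, 1.2, 0], [0, 0, 1.4, 0], [0, 0, 1.4, 0]],
  ],
)

```text
t: 11.35
tool_pos: [0.6401, 0.0609, 0.0438]
orientation: [3.133, -0.069, -0.014]
force: [-14.4, -3.4, 25.4]
opening: 0.0157
```

>>> play_rows(
  increments=[
    [[0, 0, -0.1, 0], [0, 0, -0.1, 0], [0, 0, -0.1, 0]],
  ],
  jaw=4.0,
)

```text
t: 11.65
tool_pos: [0.6399, 0.0612, 0.0442]
orientation: [3.133, -0.069, -0.015]
force: [0.3, 0.1, 0.2]
opening: 0.0351
```

>>> play_rows(
  increments=[
    [[0, 0, -3, 0], [0, 0, -6, 0], [0, 0, -8.5, 0], [0, 0, -9, 0], [0, 0, -9, 0]],
  ],
)

```text
t: 12.15
tool_pos: [0.6414, 0.0621, 0.1346]
orientation: [3.134, -0.069, -0.013]
force: [0.4, 0.6, -1.1]
opening: 0.04
```

Run:
```python
from h import *
o=snap("7")
for n,(im,d) in o.items():
    allm=np.ones(d.shape,bool)
    for nm,c,z in (("rb",tray(0,.088),.06),("r2",(.4075,-.347),.05)):
        P,u,v=comp(n,im,d,allm,c,.03,z-.006,z+.006)
        if len(P)>5: print(n,nm,len(P),P.mean(0),*rect(P),hull_rect(n,u,v,z))
go(.408,-.3465,.13,.58)
```

```text
scene rb 64 [0.64008553 0.06363051 0.05844198] [0.63976996 0.06303475] [21.88524437 14.56221581] 86.06062316894531 (array([0.64074384, 0.06435569]), array([22.61869621, 15.13780212]), 85.52471160888672)
scene r2 32 [ 0.40813788 -0.34569105  0.04894902] [ 0.40713757 -0.34654657] [16.56201172 19.63306808] 46.942501068115234 (array([ 0.40860727, -0.3440914 ]), array([16.91467094, 20.79057693]), 44.41737747192383)
top r2 80 [ 0.40661948 -0.34835837  0.04858014] [ 0.40645114 -0.3488931 ] [15.83756924 21.70333862] 29.23211669921875 (array([ 0.40656473, -0.34760205]), array([15.53707027, 22.58897018]), 31.57042121887207)
shift cm [-21.35  41.82   0.79] turn -0.624 q6 0.07 tilt z [-0.0124 -0.0072 -0.9999] t 12.25
```

View pics/scene_7.png

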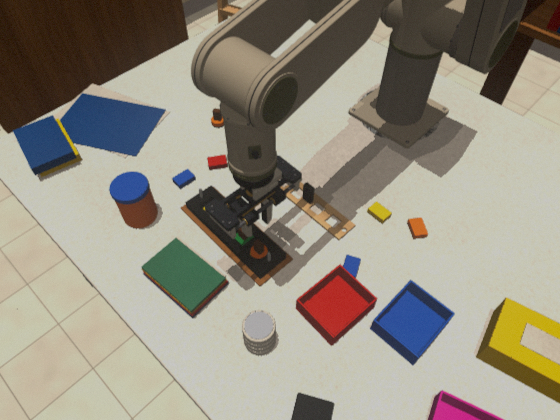

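>>> play_rows(
  increments=[
    [[-2, 4, 0, -0.15], [-4, 8, 0, -0.3], [-6, 12, 0, -0.4], [-8, 16, 0, -0.5], [-8, 16, 0, -0.5]],
  ],
)

```text
t: 12.75
tool_pos: [0.5493, -0.0982, 0.1319]
orientation: [3.057, 0.71, -0.029]
force: [-0.2, 0.2, -0.1]
opening: 0.0401
```

Run:
```python
from h import *
go(.4075,-.3472,.12,.55)
```

```text
shift cm [-23.67  16.1    1.62] turn -0.094 q6 -0.71 tilt z [-0.017  -0.0077 -0.9998] t 12.75
```

>>> play_rows(
  increments=[
    [[-4, 2.7, 0.3, -0.09], [-8, 5.4, 0.6, -0.09], [-12, 8.1, 0.8, -0.09], [-16, 10.9, 1.1, -0.09], [-20, 13.6, 1.3, -0.09]],
  ],
)

```text
t: 13.25
tool_pos: [0.4278, -0.3089, 0.1206]
orientation: [3.025, 0.847, -0.031]
force: [1.3, 0.2, -0.7]
opening: 0.0401
```

Run:
```python
from h import *
go(.4075,-.3472,.10,.55)
```

```text
shift cm [-3.69  2.23  2.12] turn -0.004 q6 -1.25 tilt z [-0.0187 -0.0057 -0.9998] t 13.25
```

>>> play_rows(
  increments=[
    [[-2.5, 1.5, 1, 0], [-3.7, 2.2, 2, 0], [-3.7, 2.2, 2, 0], [-3.7, 2.2, 2, 0], [-3.7, 2.2, 2, 0]],
  ],
)

```text
t: 13.75
tool_pos: [0.4083, -0.3457, 0.1012]
orientation: [-3.024, -0.849, 0.03]
force: [-0.6, -0.3, -0.1]
opening: 0.0398
```

Run:
```python
from h import *
go(.4075,-.3472,.033,.55)
o=snap("8");crop(o["scene"][0],218,115,30,"pics/c8.png",10)
```

```text
shift cm [-0.02  0.13  6.82] turn -0.003 q6 -1.33 tilt z [-0.0186 -0.0052 -0.9998] t 13.75
```

View pics/c8.png

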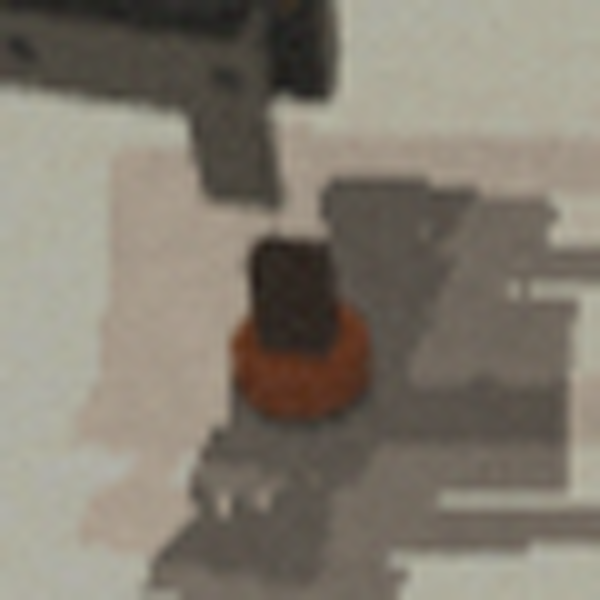

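>>> play_rows(
  increments=[
    [[0, 0.13, 3, 0], [0, 0.13, 5.5, 0], [0, 0.13, 6.8, 0], [0, 0.13, 6.8, 0], [0, 0.13, 6.8, 0]],
  ],
)

```text
t: 14.35
tool_pos: [0.4084, -0.3476, 0.0344]
orientation: [3.023, 0.85, -0.029]
force: [-0.4, 0.8, -0.2]
opening: 0.0397
```

Run:
```python
from h import *
go(.4075,-.3472,.033,.55)
```

```text
shift cm [-0.05 -0.08  0.14] turn -0.002 q6 -1.33 tilt z [-0.0176 -0.0065 -0.9998] t 14.35
```

>>> play_rows(
  increments=[
    [[0, 0, 0, 0], [0, 0, 0, 0], [0, 0, 0, 0], [0, 0, 0, 0]],
  ],
  jaw=0.5,
)

```text
t: 14.75
tool_pos: [0.4087, -0.3481, 0.0352]
orientation: [3.022, 0.85, -0.029]
force: [-0.4, -0.5, 4.3]
opening: 0.0156
```

Run:
```python
from h import *
go(*tray(0,-.034),.13,TY)
```

```text
shift cm [ 34.04 -12.81 -10.08] turn 0.593 q6 -1.33 tilt z [-0.0168 -0.0075 -0.9998] t 14.75
```

>>> play_rows(
  increments=[
    [[0, 0, -4, 0], [2, -0.8, -8, 0.1], [6, -2.2, -10, 0.2], [10, -3.7, -10, 0.3], [14, -5.2, -10, 0.3]],
  ],
)

```text
t: 15.25
tool_pos: [0.5042, -0.2293, 0.1343]
orientation: [3.111, 0.381, -0.024]
force: [-0.2, -0.4, -1.2]
opening: 0.0155
```

Run:
```python
from h import *
go(*tray(0,-.034),.13,TY)
```

```text
shift cm [ 16.68 -13.24   0.09] turn 0.288 q6 -0.75 tilt z [-0.0144 -0.0088 -0.9999] t 15.25
```

>>> play_rows(
  increments=[
    [[4, -3.2, 0.3, 0.14], [8, -6.4, 0.6, 0.28], [12, -9.6, 0.9, 0.288], [15.5, -12.3, 1, 0.288], [16.7, -13.2, 1, 0.288]],
  ],
)

```text
t: 15.75
tool_pos: [0.6359, -0.0569, 0.1203]
orientation: [3.133, -0.065, -0.022]
force: [0.4, -0.2, -0.9]
opening: 0.0159
```

Run:
```python
from h import *
go(*tray(0,-.034),.066,TY)
```

```text
shift cm [-0.08  0.34  5.43] turn 0.003 q6 -0.12 tilt z [-0.0143 -0.0074 -0.9999] t 15.75
```

>>> play_rows(
  increments=[
    [[-0.08, 0.34, 2, 0], [-0.08, 0.34, 4, 0], [-0.08, 0.34, 5.4, 0], [-0.08, 0.34, 5.4, 0], [-0.08, 0.34, 5.4, 0]],
  ],
)

```text
t: 16.25
tool_pos: [0.6339, -0.0609, 0.0665]
orientation: [3.133, -0.066, -0.023]
force: [0.3, -0.1, -0.8]
opening: 0.016
```

Run:
```python
from h import *
go(*tray(0,-.034),.045,TY)
o=snap("9",["scene"]);crop(o["scene"][0],225,220,37,"pics/c9.png",10)
```

```text
shift cm [ 0.06 -0.04  2.15] turn 0.003 q6 -0.13 tilt z [-0.0149 -0.0073 -0.9999] t 16.25
```

View pics/c9.png

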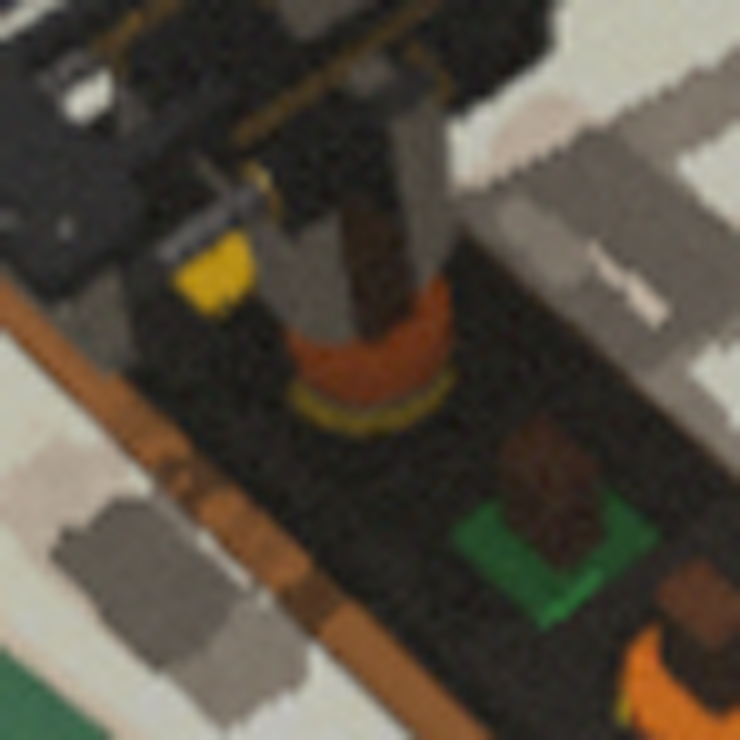

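>>> play_rows(
  increments=[
    [[0.03, -0.03, 0.4, 0], [0.03, -0.03, 0.8, 0], [0.03, -0.03, 1.1, 0], [0.03, -0.03, 1.1, 0], [0.03, -0.03, 1.1, 0]],
  ],
)

```text
t: 16.8
tool_pos: [0.6344, -0.0607, 0.056]
orientation: [3.133, -0.066, -0.022]
force: [0.0, -0.3, -0.9]
opening: 0.016
```

>>> play_rows(
  increments=[
    [[0, 0, 0.5, 0], [0, 0, 0.9, 0], [0, 0, 1.2, 0], [0, 0, 1.3, 0], [0, 0, 1.3, 0]],
  ],
)

```text
t: 17.3
tool_pos: [0.6342, -0.0609, 0.0451]
orientation: [3.133, -0.066, -0.022]
force: [-10.2, 0.7, 16.9]
opening: 0.0159
```

>>> play_rows(
  increments=[
    [[0, 0, -0.1, 0], [0, 0, -0.1, 0], [0, 0, -0.1, 0]],
  ],
  jaw=4.0,
)

```text
t: 17.6
tool_pos: [0.6342, -0.0609, 0.0459]
orientation: [3.133, -0.066, -0.022]
force: [0.0, -1.3, -0.9]
opening: 0.0356
```

>>> play_rows(
  increments=[
    [[0, 0, -3, 0], [-1, 0, -7, 0], [-5, 0, -9, 0], [-9, 0, -9, 0], [-9, 0, -9, 0]],
  ],
)

```text
t: 18.1
tool_pos: [0.5404, -0.0557, 0.1352]
orientation: [3.134, -0.066, -0.03]
force: [0.3, 0.5, -1.2]
opening: 0.0396
```

Run:
```python
from h import *
o=snap("10")
for n,(im,d) in o.items():
    allm=np.ones(d.shape,bool)
    for nm,c,z in (("ra",tray(0,-.034),.06),("sb",tray(0,.034),.06),("rb",tray(0,.088),.06),("block",(.441,.0335),.062)):
        P,u,v=comp(n,im,d,allm,c,.022,z-.006,z+.006)
        if len(P)>5: print(n,nm,len(P),P.mean(0),*rect(P),hull_rect(n,u,v,z))
    P,u,v=comp(n,im,d,allm,tray(0,0),.17,.05,.075); 
    for yy in (-.124,.124):
        q=P[np.hypot(*(P[:,:2]-tray(0,yy)).T)<.01]; print(n,"pin",yy,len(q),q.mean(0) if len(q) else 0, tray(0,yy))
go(.4408,.0333,.11,-.042)
```

```text
scene ra 54 [ 0.63422277 -0.05735913  0.05876014] [ 0.63412866 -0.05883957] [14.5600729  22.09791565] 1.9757881164550781 (array([ 0.63503064, -0.05587569]), array([16.5507679 , 22.94391251]), 6.013680458068848)
scene sb 60 [0.6381293  0.01000843 0.05870223] [0.63750586 0.00895978] [16.05705643 21.82659149] 4.442446231842041 (array([0.63867078, 0.01043894]), array([16.59861183, 22.89522743]), 1.6389676332473755)
scene rb 65 [0.64009793 0.06399769 0.0587642 ] [0.63959778 0.06360677] [20.8515873  15.27292633] 88.55460357666016 (array([0.64077972, 0.06481417]), array([23.53845596, 15.13780212]), 85.52471160888672)
scene block 59 [0.4414436  0.03501837 0.06036004] [0.43993814 0.03374354] [28.44442368 15.23776913] 86.39947509765625 (array([0.44260364, 0.03578264]), array([28.34844017, 16.1942482 ]), 88.7703857421875)
scene pin -0.124 10 [ 0.63095517 -0.14989141  0.05492831] [ 0.63012188 -0.15057447]
scene pin 0.124 14 [0.64120532 0.09706196 0.055305  ] [0.64127812 0.09717447]
top rb 74 [0.63861865 0.06055846 0.05839849] [0.6388941  0.06096423] [21.6951828  14.08591461] 88.53837585449219 (array([0.63822766, 0.06089738]), array([21.47965431, 13.30574226]), 89.44648742675781)
top block 28 [0.4392729  0.02317029 0.06008938] [0.4393186  0.02385712] [ 8.23659039 12.26090717] 88.82740020751953 (array([0.4391452 , 0.02386642]), array([ 8.21436501, 12.30593109]), 89.38218688964844)
top pin -0.124 0 0 [ 0.63012188 -0.15057447]
top pin 0.124 13 [0.64077945 0.09426168 0.05519559] [0.64127812 0.09717447]
shift cm [-10.75  -8.54   2.77] turn -0.0 q6 -0.15 tilt z [-0.0144 -0.0075 -0.9999] t 18.2
```

View pics/scene_10.png

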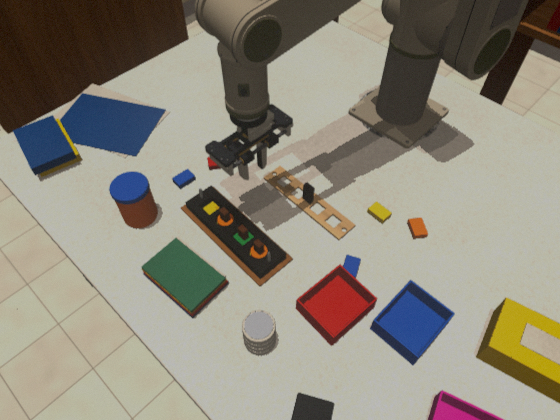

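View pics/top_10.png

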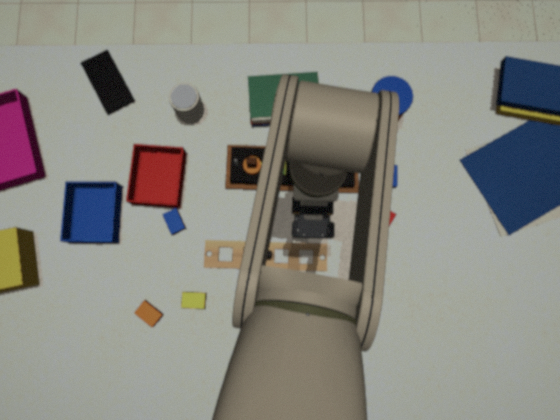

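Run:
```python
from h import *
go(.4412,.0325,.11,-.042)
```

```text
shift cm [-10.71  -8.46   2.77] turn -0.0 q6 -0.15 tilt z [-0.0144 -0.0075 -0.9999] t 18.2
```

>>> play_rows(
  increments=[
    [[-3.5, -2.8, 0.5, 0], [-7, -5.6, 1, 0], [-9.5, -7.5, 1.5, 0], [-10.7, -8.45, 2, 0], [-10.7, -8.45, 2, 0]],
  ],
)

```text
t: 18.7
tool_pos: [0.4411, 0.0336, 0.1171]
orientation: [3.133, -0.063, -0.023]
force: [0.1, 0.2, 0.1]
opening: 0.0401
```

Run:
```python
from h import *
go(.4412,.0325,.041,-.042)
```

```text
shift cm [0.13 0.05 7.61] turn 0.002 q6 0.01 tilt z [-0.0151 -0.0071 -0.9999] t 18.7
```

>>> play_rows(
  increments=[
    [[0.13, 0.05, 3, 0], [0.13, 0.05, 5.5, 0], [0.13, 0.05, 7.5, 0], [0.13, 0.05, 7.6, 0], [0.13, 0.05, 7.6, 0]],
  ],
)

```text
t: 19.2
tool_pos: [0.4421, 0.0321, 0.0414]
orientation: [3.133, -0.064, -0.024]
force: [1.2, -0.7, 0.2]
opening: 0.04
```

>>> play_rows(
  increments=[
    [[0, 0, 0, 0], [0, 0, 0, 0], [0, 0, 0, 0], [0, 0, 0, 0], [0, 0, 0, 0]],
  ],
  jaw=0.5,
  squeeze=45,
)

```text
t: 19.7
tool_pos: [0.4424, 0.0321, 0.0421]
orientation: [3.133, -0.064, -0.023]
force: [-4.1, 0.9, 5.6]
opening: 0.0139
```

```bash
sed -i 's/^T0=.*/T0=np.array([.6358,-.0280])/' h.py
python3 - <<'E'
from h import *
go(*tray(0,0),.15,TY)
E
```

```text
shift cm [ 19.41   5.31 -11.03] turn 0.004 q6 0.01 tilt z [-0.0149 -0.0073 -0.9999] t 19.7
```

>>> play_rows(
  increments=[
    [[0, 0, -2.5, 0], [0, 0, -6, 0], [0, 0, -9, 0], [0, 0, -9.5, 0], [0, 0, -9.5, 0]],
  ],
)

```text
t: 20.2
tool_pos: [0.4445, 0.0328, 0.1377]
orientation: [3.133, -0.064, -0.02]
force: [-0.2, -0.4, -2.7]
opening: 0.0137
```

Run:
```python
from h import *
go(*tray(0,0),.13,TY)
o=snap("11",["scene"])
im,d=o["scene"]; s=read_state()
hsv=cv2.cvtColor(im,cv2.COLOR_BGR2HSV)
zf=s["tool_pos"][2]-.042+.006
P,u,v=comp("scene",im,d,hsv[...,1]>60,s["tool_pos"][:2],.16,zf-.012,zf+.012); print(len(P),zf,s["tool_pos"],hull_rect("scene",u,v,zf))
```

```text
shift cm [19.37  5.29  0.57] turn 0.004 q6 0.01 tilt z [-0.0126 -0.0074 -0.9999] t 20.2
1316 0.1001962334711804 [0.44346842 0.03282109 0.13619623] (array([0.44450772, 0.03460687]), array([269.26541138,  63.63866425]), 87.71092987060547)
```

View pics/scene_11.png

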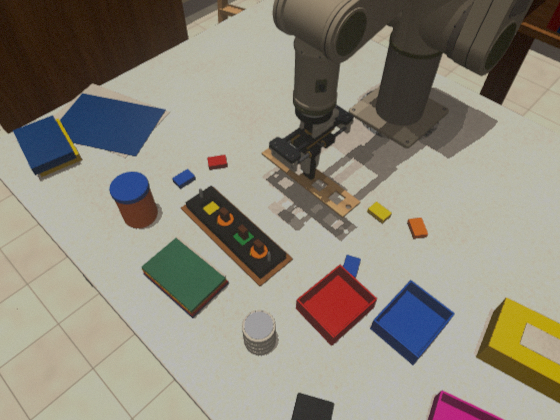

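>>> play_rows(
  increments=[
    [[4, 1.1, 0, 0], [8.5, 2.3, 0, 0.004], [13, 3.5, 0, 0.004], [17, 4.6, 0, 0.004], [19.3, 5.3, 0, 0.004]],
  ],
)

```text
t: 20.75
tool_pos: [0.6349, -0.0289, 0.1301]
orientation: [3.133, -0.071, -0.029]
force: [-1.0, 0.5, -1.8]
opening: 0.0138
```

Run:
```python
from h import *
go(*tray(0,0),.112,TY)
```

```text
shift cm [ 0.12 -0.11  1.8 ] turn -0.0 q6 -0.07 tilt z [-0.0188 -0.007  -0.9998] t 20.75
```

>>> play_rows(
  increments=[
    [[0.1, -0.1, 0.8, 0], [0.1, -0.1, 1.5, 0], [0.1, -0.1, 1.8, 0], [0.1, -0.1, 1.8, 0], [0.1, -0.1, 1.8, 0]],
  ],
)

```text
t: 21.25
tool_pos: [0.6349, -0.0277, 0.1121]
orientation: [3.133, -0.07, -0.03]
force: [-0.8, -0.3, -0.4]
opening: 0.0139
```

Run:
```python
from h import *
go(*tray(0,0),.100,TY)
o=snap("12")
im,d=o["scene"]; s=read_state()
hsv=cv2.cvtColor(im,cv2.COLOR_BGR2HSV)
zf=s["tool_pos"][2]-.042+.006
P,u,v=comp("scene",im,d,(hsv[...,1]>60)&(hsv[...,0]<30),s["tool_pos"][:2],.16,zf-.010,zf+.010); print(len(P),zf,s["tool_pos"],hull_rect("scene",u,v,zf))
for yy in (-.124,.124):
    a=proj("scene",[[*tray(0,yy),zf],[*tray(0,yy),.06]]);print(a)
    u0,v0=a[0].astype(int); crop(im,u0,v0,25,f"pics/c12_{'m' if yy<0 else 'p'}.png",10)
a=[cv2.imread(f"pics/c12_{k}.png") for k in "mp"];cv2.imwrite("pics/c12.png",cv2.resize(np.hstack(a),(800,400)))
```

```text
shift cm [0.11 0.02 1.21] turn 0.0 q6 -0.07 tilt z [-0.0191 -0.007  -0.9998] t 21.25
1369 0.07682825763120768 [ 0.63561867 -0.02785354  0.11282826] (array([0.63693048, 0.01759608]), array([185.98884583,  62.43711472]), 87.44245147705078)
[[198.23724468 184.09798866]
 [199.2179979  188.56811683]]
[[267.88330957 248.24127105]
 [268.02465678 252.32223289]]
```

View pics/c12.png

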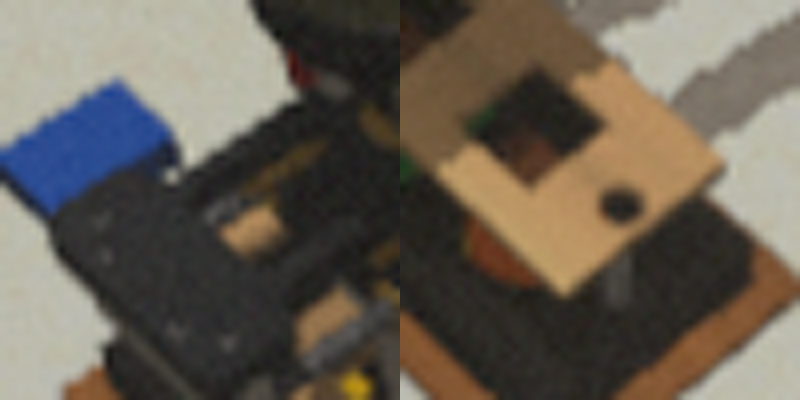

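View pics/top_12.png

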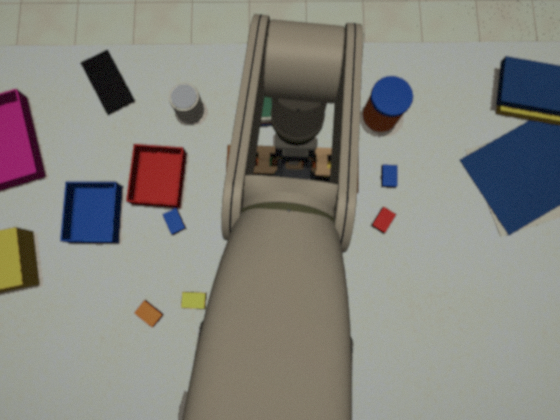

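Run:
```python
from h import *
im=cv2.imread("pics/scene_12.png");g=cv2.cvtColor(im,cv2.COLOR_BGR2GRAY).astype(float)
s=read_state();zf=s["tool_pos"][2]-.036
w=g[242:256,262:277];m=(w<90)
# dark blob nearest centre
k,L,st,ce=cv2.connectedComponentsWithStats(m.astype(np.uint8));print(st[1:],ce[1:]+[262,242])
i=1+np.argmin(np.hypot(*(ce[1:]+[262,242]-[269.5,248.6]).T))
c=ce[i]+[262,242]
hole=plane("scene",c[0],c[1],zf-.002)
P=pts("scene",*c,0.0) if 0 else 0
print("hole",c,hole)
z=np.load("pics/scene_10.npz")
Q,u,v=comp("scene",z["p"],z["d"],np.ones((420,560),bool),tray(0,.124)+[0,.0015],.012,.034,.075)
print("pin",len(Q)); [print(lo,Q[(Q[:,2]>lo)&(Q[:,2]<=lo+.008)].mean(0)) for lo in (.034,.042,.050)]
Q2=Q;top=[(u[i],v[i]) for i in range(len(Q)) if Q[i,2]>.05];print(top)
```

```text
[[ 0  0  1  1  1]
 [ 5  5  5  4 18]
 [ 7  7  8  7 37]] [[262.         242.        ]
 [269.         248.33333333]
 [273.37837838 252.83783784]]
hole [269.         248.33333333] [0.63899739 0.09686288 0.07482826]
pin 28
0.034 [0.6426795  0.09779394 0.03788112]
0.042 [0.64247168 0.09826733 0.04565613]
0.05 [0.6413116  0.09699015 0.05376606]
[(np.int64(268), np.int64(252)), (np.int64(269), np.int64(252)), (np.int64(267), np.int64(253)), (np.int64(268), np.int64(253)), (np.int64(269), np.int64(253)), (np.int64(270), np.int64(253)), (np.int64(267), np.int64(254)), (np.int64(268), np.int64(254)), (np.int64(269), np.int64(254)), (np.int64(270), np.int64(254)), (np.int64(267), np.int64(255)), (np.int64(268), np.int64(255)), (np.int64(269), np.int64(255)), (np.int64(270), np.int64(255))]
```

>>> play_rows(
  increments=[
    [[0.13, 0.05, 0.2, 0], [0.13, 0.05, 0.6, 0], [0.13, 0.05, 1.0, 0], [0.13, 0.05, 1.4, 0], [0.13, 0.05, 1.4, 0]],
  ],
)

```text
t: 21.85
tool_pos: [0.6359, -0.0284, 0.0976]
orientation: [3.133, -0.07, -0.03]
force: [-0.1, -0.4, -2.5]
opening: 0.0136
```

Run:
```python
from h import *
go(*tray(0,0),.085,TY)
print(read_state()["force"],read_state()["wrist_torque"])
o=snap("13",["scene"])
crop(o["scene"][0],265,245,30,"pics/c13.png",10)
```

```text
shift cm [ 0.01 -0.05  1.26] turn 0.0 q6 -0.07 tilt z [-0.0195 -0.007  -0.9998] t 21.85
[-0.06632652 -0.39009805 -2.52007564] [-0.08792643  0.06134437  0.00132788]
```

View pics/c13.png

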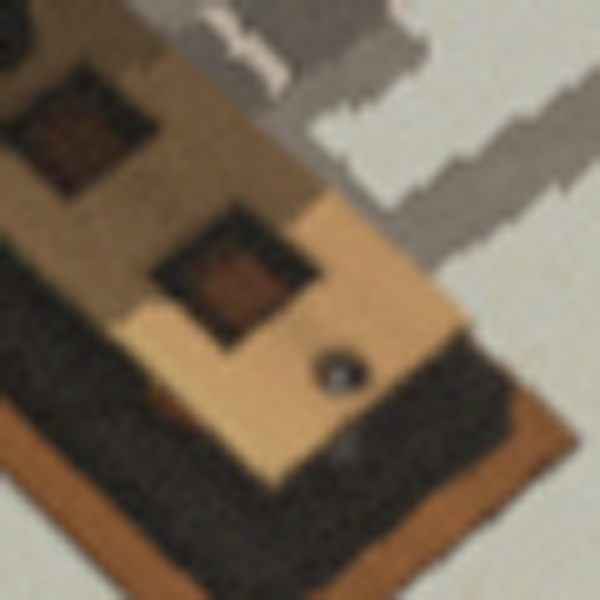

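>>> play_rows(
  increments=[
    [[0.02, 0, 0.4, 0], [0.02, 0, 0.8, 0], [0.03, 0, 1.2, 0], [0.03, 0, 1.4, 0], [0.03, 0, 1.4, 0]],
  ],
)

```text
t: 22.4
tool_pos: [0.6358, -0.0286, 0.0834]
orientation: [3.133, -0.07, -0.031]
force: [0.2, -0.3, -1.4]
opening: 0.014
```

>>> play_rows(
  increments=[
    [[0.02, 0, 0.4, 0], [0.02, 0, 0.8, 0], [0.03, 0, 1.1, 0], [0.03, 0, 1.3, 0], [0.03, 0, 1.4, 0]],
  ],
)

```text
t: 22.9
tool_pos: [0.6356, -0.0286, 0.0703]
orientation: [3.133, -0.07, -0.032]
force: [-8.4, 0.5, 13.5]
opening: 0.0136
```

>>> play_rows(
  increments=[
    [[0, 0, 0.1, 0], [0, 0, 0.2, 0], [0, 0, 0.2, 0]],
  ],
)

```text
t: 23.2
tool_pos: [0.6356, -0.0286, 0.0703]
orientation: [3.133, -0.07, -0.032]
force: [-8.8, 1.6, 12.5]
opening: 0.0136
```

Run:
```python
from h import *
s=read_state();print(s["tool_pos"],s["force"],s["wrist_torque"])
o=snap("14",["scene"])
crop(o["scene"][0],240,225,37,"pics/c14.png",10)
```

```text
[ 0.63559569 -0.02861123  0.07029466] [-8.81373795  1.5543963  12.50515065] [ 0.05227724  1.55736742 -0.03453217]
```

View pics/c14.png

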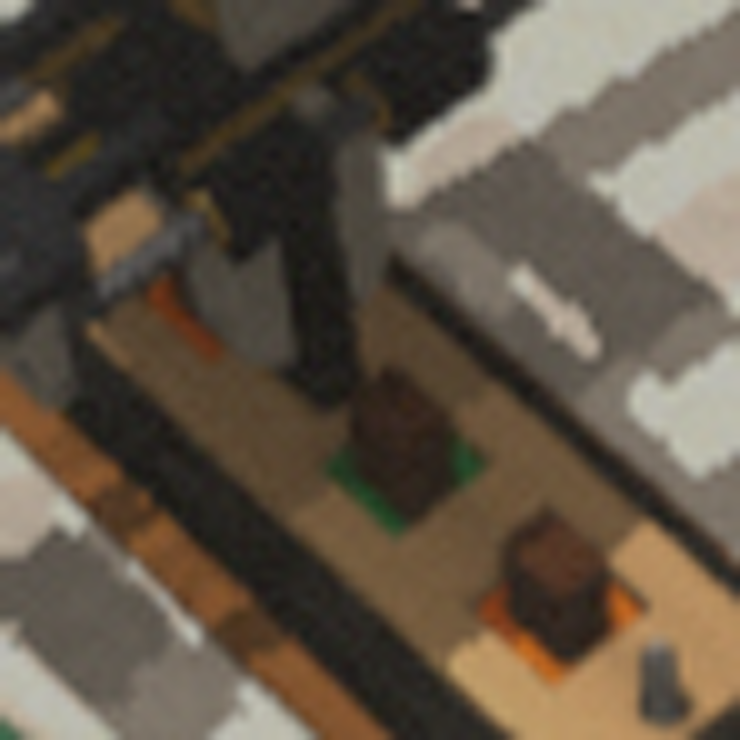

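>>> play_rows(
  increments=[
    [[0, 0, -0.2, 0], [0, 0, -0.1, 0], [0, 0, -0.1, 0]],
  ],
  jaw=4.0,
)

```text
t: 23.55
tool_pos: [0.6359, -0.0287, 0.0714]
orientation: [3.133, -0.07, -0.031]
force: [-0.7, 1.3, -0.3]
opening: 0.0333
```

>>> play_rows(
  increments=[
    [[0, 0, -3, 0], [0, 0, -6, 0], [-3, 0, -6.5, 0], [-7, 0, -6.5, 0], [-10, 0, -6.5, 0]],
  ],
  squeeze=25,
)

```text
t: 24.05
tool_pos: [0.5359, -0.0236, 0.1382]
orientation: [3.133, -0.07, -0.031]
force: [-0.2, 0.2, 0.0]
opening: 0.0401
```

Run:
```python
from h import *
o=snap("15")
crop(o["scene"][0],235,225,37,"pics/c15.png",10)
for n,(p,d) in o.items():
    hsv=cv2.cvtColor(p,cv2.COLOR_BGR2HSV)
    P,u,v=comp(n,p,d,(hsv[...,1]>90)&(hsv[...,0]<30),tray(0,0),.15,.03,.04)
    if len(P)>100:
        A=np.c_[P[:,:2]-tray(0,0),np.ones(len(P))];c,*_=np.linalg.lstsq(A,P[:,2],rcond=None);print(n,"frame plane",len(P),c, hull_rect(n,u,v,.034))
    for nm,c in dict(red=(.5165,-.2264),blue1=(.615,-.245),blue2=(.516,.2335)).items():
        P,u,v=comp(n,p,d,hsv[...,1]>100,c,.035,.013,.020)
        if len(P)>50: print(n,nm,len(P),*rect(P),*hull_rect(n,u,v,.0165))
go(.5167,-.2264,.10,.965)
```

```text
scene frame plane 1640 [-0.00519125  0.00136695  0.03336152] (array([ 0.6344472 , -0.02574802]), array([268.12399292,  62.48215103]), 87.33010864257812)
scene red 98 [ 0.52341669 -0.23113341] [36.8012619  32.00151825] 63.02580261230469 [ 0.52413531 -0.22971027] [37.07674408 32.0389595 ] 63.4534912109375
scene blue1 172 [ 0.61531628 -0.24415675] [33.76088715 49.46543884] 88.8352279663086 [ 0.61650848 -0.24361923] [33.71513748 48.9525032 ] 86.02410125732422
scene blue2 225 [0.52048755 0.23513718] [55.8005867  35.78320694] 20.738872528076172 [0.51708954 0.23474434] [49.43564987 31.80109787] 25.316041946411133
top frame plane 117 [-0.00704499  0.00232143  0.03320627] (array([0.61597986, 0.03490974]), array([19.71269417, 18.04119492]), 89.4329833984375)
top red 298 [ 0.51569458 -0.22744562] [31.96253777 49.27140427] 56.67782211303711 [ 0.51547449 -0.22695587] [32.13989639 49.18610764] 56.7320671081543
top blue1 281 [ 0.61469727 -0.24498853] [32.03572845 48.26691818] 86.69752502441406 [ 0.61452832 -0.24458833] [31.35347176 47.96072388] 86.62295532226562
top blue2 303 [0.52022577 0.2332235 ] [57.61955261 36.81269455] 15.014067649841309 [0.51715369 0.23282173] [48.64120102 31.55984116] 25.21744155883789
shift cm [-0.71 20.34  3.88] turn -1.01 q6 -0.09 tilt z [-0.0232 -0.0067 -0.9997] t 24.15
```

View pics/c15.png

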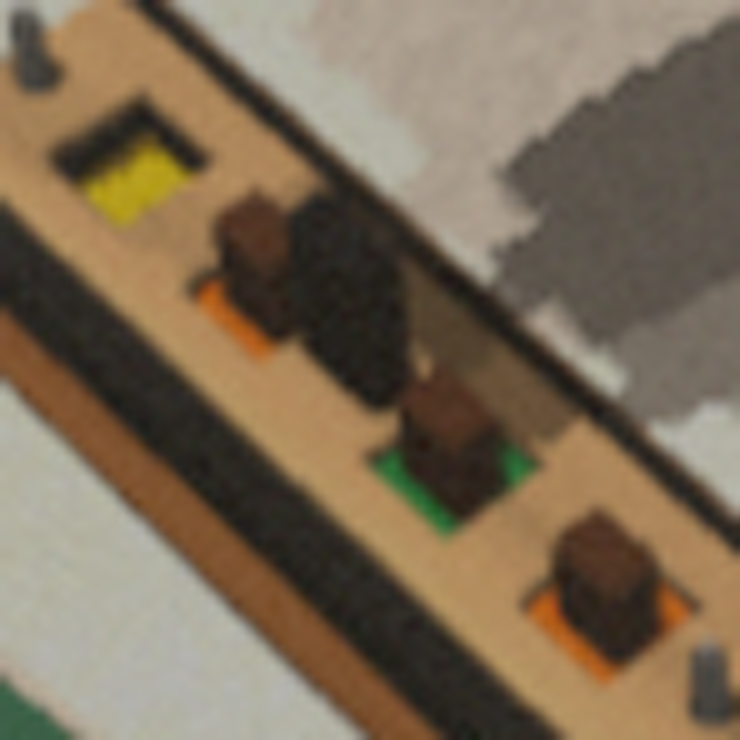

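>>> play_rows(
  increments=[
    [[-0.2, 4, 0.5, -0.15], [-0.4, 8, 1, -0.3], [-0.5, 12, 1.5, -0.45], [-0.6, 16, 2, -0.6], [-0.7, 19, 2.5, -0.75]],
  ],
  jaw=6.0,
)

```text
t: 24.65
tool_pos: [0.5181, -0.2157, 0.1137]
orientation: [-2.949, -1.082, 0.037]
force: [0.1, 0.1, 0.7]
opening: 0.0599
```

Run:
```python
from h import *
go(.5167,-.2264,.08,.98)
```

```text
shift cm [-0.73  0.75  3.38] turn -0.277 q6 -1.17 tilt z [-0.0221 -0.0076 -0.9997] t 24.65
```

>>> play_rows(
  increments=[
    [[-0.7, 0.75, 1, -0.14], [-0.7, 0.75, 2, -0.277], [-0.7, 0.75, 3, -0.277], [-0.7, 0.75, 3.4, -0.277], [-0.7, 0.75, 3.4, -0.277]],
  ],
)

```text
t: 25.15
tool_pos: [0.5166, -0.2256, 0.0789]
orientation: [-2.769, -1.473, 0.038]
force: [-0.3, -0.2, 0.3]
opening: 0.06
```

Run:
```python
from h import *
go(.5167,-.2264,.0145,.98)
o=snap("16");
a=[cv2.resize(o[n][0][v-30:v+30,u-30:u+30],(400,400),interpolation=2) for n,u,v in (("scene",217,160),("top",384,220))];cv2.imwrite("pics/c16.png",np.hstack(a))
```

```text
shift cm [0.06 0.16 6.43] turn -0.002 q6 -1.46 tilt z [-0.0235 -0.0068 -0.9997] t 25.15
```

View pics/c16.png

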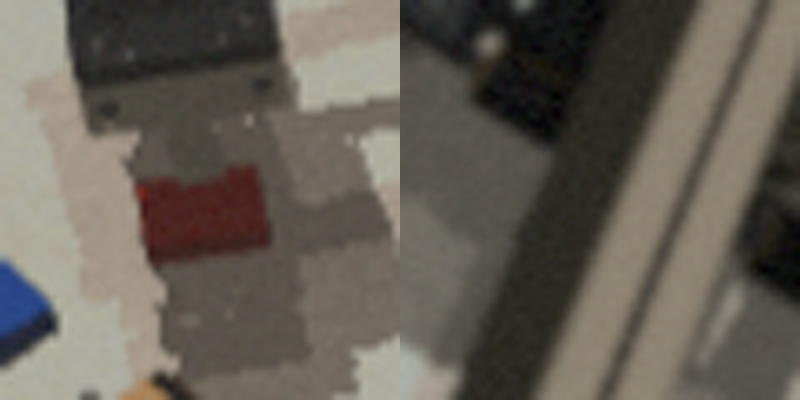

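>>> play_rows(
  increments=[
    [[0.06, 0.15, 3, 0], [0.06, 0.15, 5, 0], [0.06, 0.15, 6.3, 0], [0.06, 0.15, 6.4, 0], [0.06, 0.15, 6.4, 0]],
  ],
)

```text
t: 25.75
tool_pos: [0.5178, -0.2268, 0.0166]
orientation: [-2.77, -1.475, 0.036]
force: [-0.6, 0.2, 0.0]
opening: 0.0601
```

>>> play_rows(
  increments=[
    [[0, 0, 0, 0], [0, 0, 0, 0], [0, 0, 0, 0], [0, 0, 0, 0]],
  ],
  jaw=2.0,
)

```text
t: 26.15
tool_pos: [0.5182, -0.2271, 0.0173]
orientation: [-2.771, -1.476, 0.035]
force: [-0.9, -0.8, 3.6]
opening: 0.0335
```

Run:
```python
from h import *
go(.5167,-.2264,.0145,.98)
go(.6165,.271,.13,.98)
```

```text
shift cm [-0.02 -0.16  0.28] turn -0.001 q6 -1.46 tilt z [-0.0206 -0.0086 -0.9998] t 26.15
shift cm [ 46.61 -19.77 -11.9 ] turn -0.001 q6 -1.46 tilt z [-0.0206 -0.0086 -0.9998] t 26.15
```

>>> play_rows(
  increments=[
    [[0, 0, -4, 0], [1.5, -0.7, -8.5, 0], [5, -2.2, -11, 0], [9, -4, -11.9, 0], [13, -5.6, -11.9, 0]],
  ],
)

```text
t: 26.65
tool_pos: [0.5483, -0.0861, 0.1376]
orientation: [2.773, 1.475, -0.029]
force: [-0.2, 0.4, -1.0]
opening: 0.0336
```

Run:
```python
from h import *
go(.6165,.270,.13,0.05)
```

```text
shift cm [ 33.35 -14.24   0.3 ] turn 0.928 q6 -1.21 tilt z [-0.0159 -0.0096 -0.9998] t 26.65
```

>>> play_rows(
  increments=[
    [[4, -1.7, 0, 0.15], [8, -3.4, 0, 0.3], [12, -5.1, 0, 0.45], [16, -6.8, 0, 0.6], [20, -8.5, 0, 0.7]],
  ],
)

```text
t: 27.15
tool_pos: [0.5896, 0.129, 0.135]
orientation: [3.105, 0.424, -0.026]
force: [0.8, 0.1, -1.0]
opening: 0.0338
```

Run:
```python
from h import *
go(.6165,.270,.11,0.05)
```

```text
shift cm [  6.42 -12.87   2.32] turn 0.222 q6 -0.14 tilt z [-0.0157 -0.0096 -0.9998] t 27.15
```

>>> play_rows(
  increments=[
    [[2, -4, 0, 0.15], [4, -8, 0, 0.22], [6, -12, 0.5, 0.22], [6.4, -12.9, 2, 0.22], [6.4, -12.9, 2.3, 0.22]],
  ],
)

```text
t: 27.65
tool_pos: [0.6146, 0.2714, 0.1074]
orientation: [3.13, 0.085, -0.03]
force: [-1.5, -0.7, -1.6]
opening: 0.0335
```

Run:
```python
from h import *
go(.6165,.270,.033,0.05)
o=snap("17",["scene"]);crop(o["scene"][0],337,300,37,"pics/c17.png",10)
```

```text
shift cm [0.33 0.08 7.43] turn 0.004 q6 0.29 tilt z [-0.0191 -0.0109 -0.9998] t 27.65
```

View pics/c17.png

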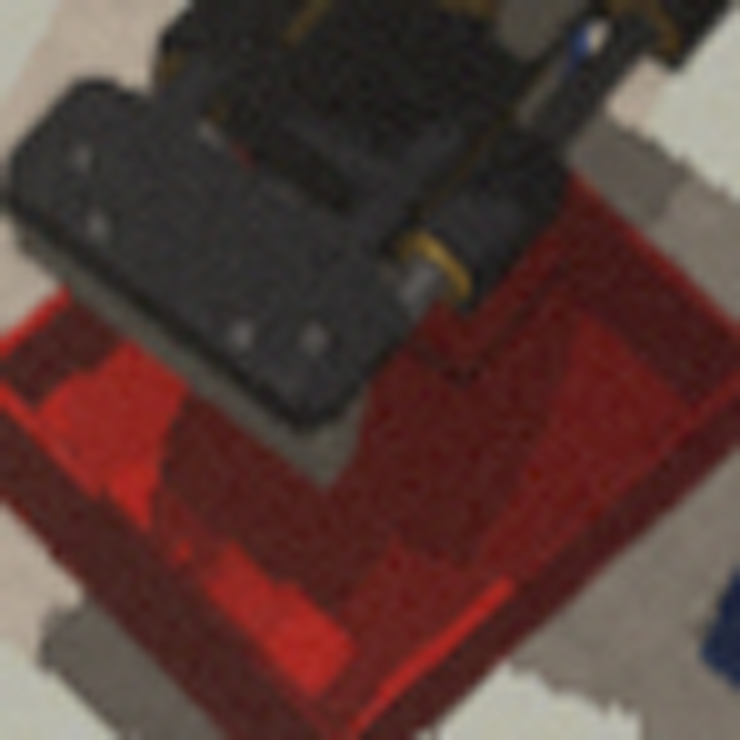

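>>> play_rows(
  increments=[
    [[0.2, 0.05, 3, 0], [0.2, 0.05, 5.5, 0], [0.2, 0.05, 7.4, 0], [0.2, 0.05, 7.9, 0], [0.2, 0.05, 7.9, 0]],
  ],
)

```text
t: 28.2
tool_pos: [0.6146, 0.2665, 0.0278]
orientation: [3.128, 0.081, -0.034]
force: [0.2, -0.2, -0.9]
opening: 0.0332
```

>>> play_rows(
  increments=[
    [[0, 0, 0, 0], [0, 0, 0, 0], [0, 0, 0, 0], [0, 0, 0, 0]],
  ],
  jaw=5.0,
)

```text
t: 28.6
tool_pos: [0.6151, 0.2668, 0.0288]
orientation: [3.129, 0.081, -0.032]
force: [-0.5, 0.0, 0.2]
opening: 0.0498
```

>>> play_rows(
  increments=[
    [[0, 0, -3, 0], [0, 0, -6.5, 0], [0, 0, -9, 0], [0, 0, -9, 0], [0, 0, -9, 0]],
  ],
)

```text
t: 29.1
tool_pos: [0.6174, 0.2681, 0.1195]
orientation: [3.129, 0.081, -0.029]
force: [-1.5, 0.8, -1.3]
opening: 0.0498
```

Run:
```python
from h import *
o=snap("18")
for n,(p,d) in o.items():
    hsv=cv2.cvtColor(p,cv2.COLOR_BGR2HSV)
    for nm,c in dict(blue1=(.615,-.245),blue2=(.516,.2335)).items():
        P,u,v=comp(n,p,d,hsv[...,1]>100,c,.035,.013,.020)
        if len(P)>50: print(n,nm,len(P),*rect(P),*hull_rect(n,u,v,.0165))
go(.5177,.2327,.10,-1.13)
```

```text
scene blue1 171 [ 0.61539404 -0.24462502] [48.40048981 34.9642067 ] 1.67436945438385 [ 0.61555225 -0.24355275] [33.71513748 47.03550339] 86.02410125732422
top blue1 274 [ 0.61499475 -0.24502071] [32.12141418 48.7073555 ] 86.5178451538086 [ 0.61442035 -0.24459505] [31.32735443 48.61686325] 86.62295532226562
top blue2 306 [0.52108734 0.23053503] [54.07581711 38.70362473] 24.914722442626953 [0.51695673 0.23214389] [47.11661148 31.73875427] 26.598569869995117
shift cm [-9.94  2.95  1.96] turn 1.182 q6 0.29 tilt z [-0.0225 -0.0129 -0.9997] t 29.2
```

View pics/scene_18.png

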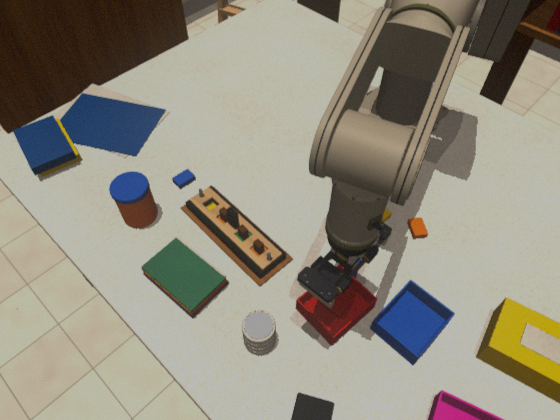

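>>> play_rows(
  increments=[
    [[-2.5, 0.7, 0, 0.15], [-5, 1.5, 0, 0.3], [-7.5, 2.2, 0, 0.45], [-9.9, 2.95, 0, 0.6], [-9.9, 2.95, 0, 0.75]],
  ],
  jaw=5.5,
)

```text
t: 29.7
tool_pos: [0.5145, 0.2317, 0.1169]
orientation: [2.927, -1.075, -0.033]
force: [0.4, 0.3, -0.4]
opening: 0.0552
```

Run:
```python
from h import *
go(.5176,.2325,.08,-1.13)
```

```text
shift cm [ 0.23 -0.37  3.67] turn 0.426 q6 1.04 tilt z [-0.0281 -0.0148 -0.9995] t 29.7
```

>>> play_rows(
  increments=[
    [[0.2, -0.35, 0.5, 0.15], [0.2, -0.35, 1.5, 0.3], [0.2, -0.35, 2.5, 0.426], [0.2, -0.35, 3.6, 0.426], [0.2, -0.35, 3.6, 0.426]],
  ],
)

```text
t: 30.2
tool_pos: [0.515, 0.2318, 0.0775]
orientation: [2.63, -1.66, -0.03]
force: [-0.9, 0.1, -0.0]
opening: 0.055
```

Run:
```python
from h import *
go(.5176,.2325,.0155,-1.13)
o=snap("19",["scene"]);crop(o["scene"][0],352,255,37,"pics/c19.png",10)
```

```text
shift cm [ 0.04 -0.49  6.18] turn 0.004 q6 1.46 tilt z [-0.0333 -0.0166 -0.9993] t 30.2
```

View pics/c19.png

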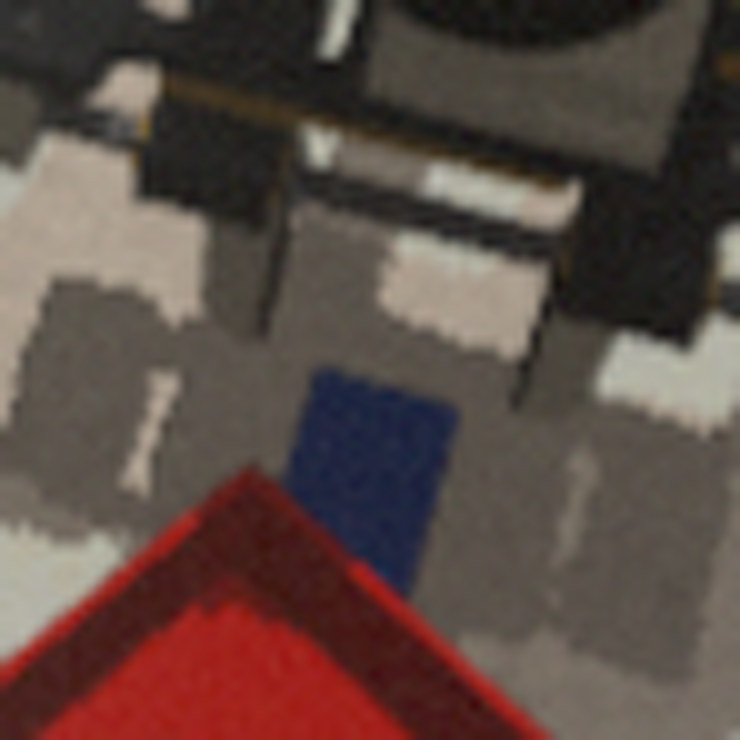

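>>> play_rows(
  increments=[
    [[0.04, -0.45, 3, 0], [0.04, -0.45, 5, 0], [0.04, -0.45, 6.1, 0], [0.04, -0.45, 6.2, 0], [0.04, -0.45, 6.2, 0]],
  ],
)

```text
t: 30.75
tool_pos: [0.5185, 0.2328, 0.0172]
orientation: [2.632, -1.66, -0.028]
force: [-0.0, -0.4, 1.2]
opening: 0.0549
```

>>> play_rows(
  increments=[
    [[0, 0, 0, 0], [0, 0, 0, 0], [0, 0, 0, 0], [0, 0, 0, 0]],
  ],
  jaw=2.0,
)

```text
t: 31.15
tool_pos: [0.5191, 0.233, 0.0182]
orientation: [2.633, -1.66, -0.026]
force: [0.2, -0.7, 5.0]
opening: 0.0335
```

>>> play_rows(
  increments=[
    [[0, 0, -3, 0], [0, 0, -6.5, 0], [0, 0, -9, 0], [0, 0, -9, 0], [0, 0, -9, 0]],
  ],
)

```text
t: 31.65
tool_pos: [0.5221, 0.2345, 0.1084]
orientation: [2.633, -1.661, -0.025]
force: [-0.4, 0.7, -0.5]
opening: 0.0338
```

Run:
```python
from h import *
go(.536,.409,.12,-1.13)
o=snap("20",["scene"]);crop(o["scene"][0],352,240,37,"pics/c20.png",10)
```

```text
shift cm [-15.15  -8.73  -1.46] turn 0.005 q6 1.46 tilt z [-0.0287 -0.015  -0.9995] t 31.65
```

View pics/c20.png

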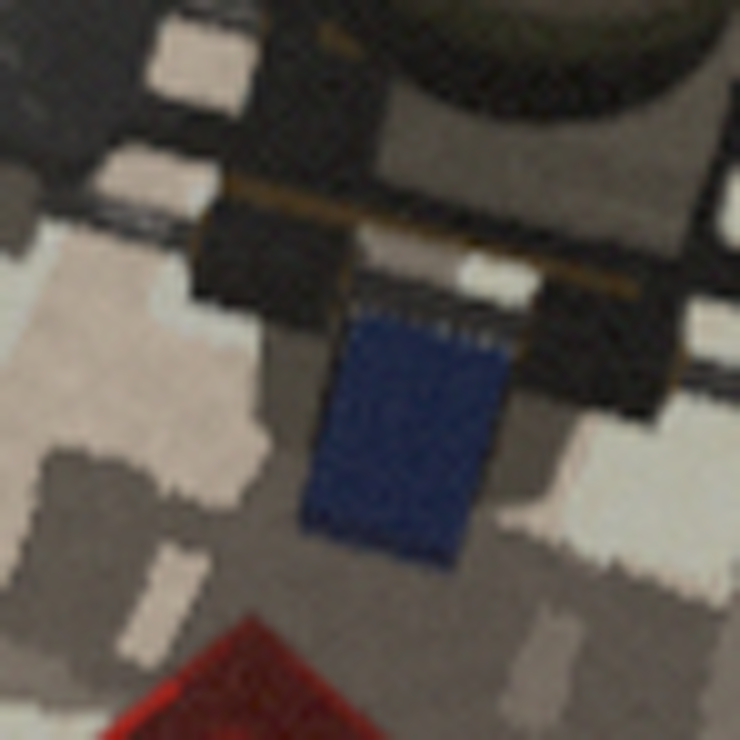

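Run:
```python
from h import *
go(.564,.4077,.12,-1.57)
```

```text
shift cm [-13.81 -11.29  -1.7 ] turn 0.445 q6 1.46 tilt z [-0.031  -0.0158 -0.9994] t 31.7
```

>>> play_rows(
  increments=[
    [[-3.5, -2.8, -1, 0.15], [-7, -5.6, -1.7, 0.3], [-10.5, -8.6, -1.7, 0.445], [-13.8, -11.3, -1.7, 0.445], [-13.8, -11.3, -1.7, 0.445]],
  ],
)

```text
t: 32.2
tool_pos: [0.5621, 0.4115, 0.1154]
orientation: [2.199, -2.191, -0.02]
force: [-0.7, -0.3, -0.9]
opening: 0.0336
```

Run:
```python
from h import *
go(.564,.4077,.035,-1.57)
o=snap("21",["scene"]);crop(o["scene"][0],412,315,37,"pics/c21.png",10)
```

```text
shift cm [ 0.24 -0.47  8.03] turn 0.004 q6 2.12 tilt z [-0.0357 -0.0172 -0.9992] t 32.2
```

View pics/c21.png

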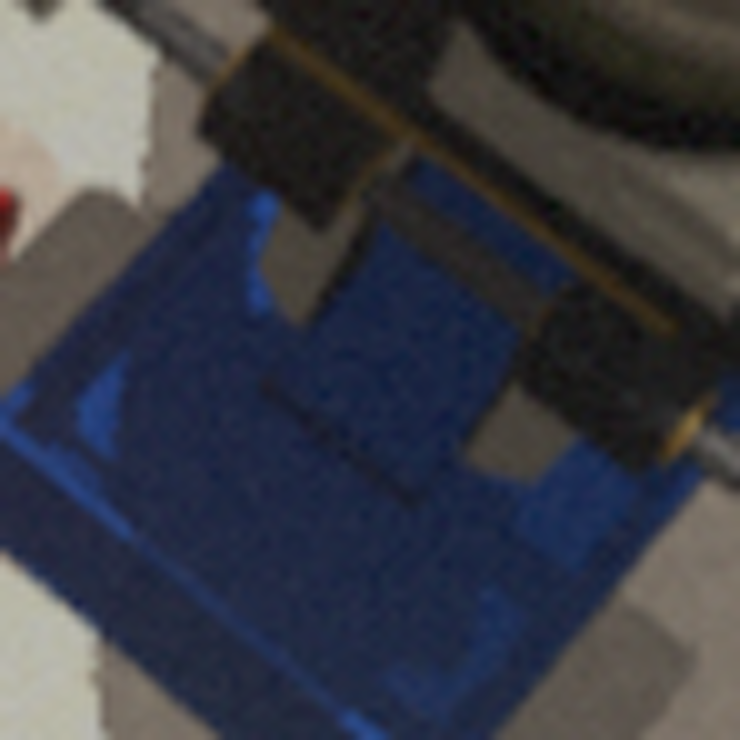

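>>> play_rows(
  increments=[
    [[0.24, -0.4, 3, 0], [0.24, -0.4, 6, 0], [0.24, -0.4, 8, 0], [0.24, -0.4, 8.2, 0], [0.24, -0.4, 8.2, 0]],
  ],
)

```text
t: 32.75
tool_pos: [0.5625, 0.4038, 0.0326]
orientation: [2.196, -2.189, -0.02]
force: [1.3, 0.4, -0.1]
opening: 0.0336
```

>>> play_rows(
  increments=[
    [[0, 0, 0, 0], [0, 0, 0, 0], [0, 0, 0, 0], [0, 0, 0, 0]],
  ],
  jaw=4.5,
)

```text
t: 33.15
tool_pos: [0.563, 0.4041, 0.0336]
orientation: [2.197, -2.19, -0.019]
force: [0.4, -0.0, -0.0]
opening: 0.0448
```

>>> play_rows(
  increments=[
    [[0, 0, -3, 0], [0, 0, -6.5, 0], [0, 0, -10, 0], [0, 0, -10, 0], [0, 0, -10, 0]],
  ],
)

```text
t: 33.65
tool_pos: [0.5676, 0.4067, 0.1356]
orientation: [2.199, -2.193, -0.018]
force: [-1.1, -0.2, -0.5]
opening: 0.0448
```

Run:
```python
from h import *
o=snap("22")
for n,(p,d) in o.items():
    hsv=cv2.cvtColor(p,cv2.COLOR_BGR2HSV)
    for nm,c in dict(blue1=(.615,-.245)).items():
        P,u,v=comp(n,p,d,hsv[...,1]>100,c,.045,.013,.020)
        if len(P)>50: print(n,nm,len(P),*rect(P),*hull_rect(n,u,v,.0165))
go(.616,-.2447,.12,-1.63)
```

```text
scene blue1 174 [ 0.61592328 -0.24464455] [35.71159363 49.65775681] 85.69741821289062 [ 0.61641711 -0.24375227] [33.489151   49.04798889] 86.23481750488281
top blue1 278 [ 0.61443109 -0.24525076] [31.27130127 48.51731491] 86.30008697509766 [ 0.61425317 -0.24463077] [31.23633385 48.50502777] 86.62295532226562
shift cm [65.01 -4.88  2.35] turn 0.063 q6 2.11 tilt z [-0.0383 -0.0203 -0.9991] t 33.75
```

View pics/scene_22.png

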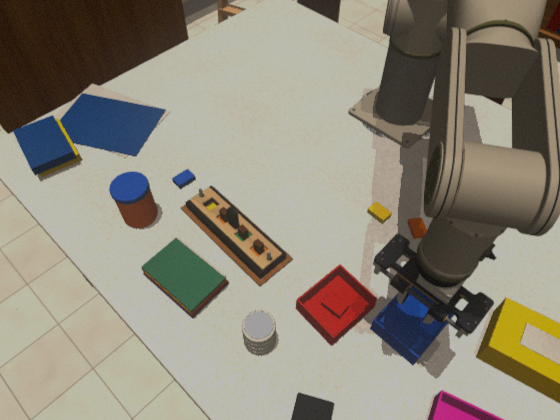

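>>> play_rows(
  increments=[
    [[4, -0.3, 0, 0], [8.5, -0.6, 0, 0], [13, -1, 0, 0], [17.5, -1.3, 0, 0], [22, -1.7, 0, 0.06]],
  ],
  jaw=5.5,
)

```text
t: 34.25
tool_pos: [0.5822, 0.1838, 0.1339]
orientation: [2.127, -2.251, -0.02]
force: [0.3, 0.4, -0.0]
opening: 0.0552
```

>>> play_rows(
  increments=[
    [[4, -0.3, 0, 0], [8.5, -0.6, 0, 0], [13, -1, 0, 0], [17.5, -1.3, 0, 0], [22, -1.7, 0, 0]],
  ],
)

```text
t: 34.75
tool_pos: [0.5852, -0.0383, 0.1364]
orientation: [2.125, -2.249, -0.024]
force: [1.4, 0.5, -0.9]
opening: 0.0548
```

Run:
```python
from h import *
go(.6158,-.2452,.11,-1.63)
print(read_state()["tool_pos"])
```

```text
shift cm [20.42 -4.35  2.93] turn 0.003 q6 1.5 tilt z [-0.0448 -0.0206 -0.9988] t 34.75
[ 0.58519603 -0.03833701  0.13641986]
```

>>> play_rows(
  increments=[
    [[4, -1, 0, 0], [8, -2, 0, 0], [13, -3, 0, 0], [17.5, -4, 1, 0], [20.4, -4.3, 2, 0]],
  ],
)

```text
t: 35.25
tool_pos: [0.6149, -0.248, 0.1174]
orientation: [2.123, -2.251, -0.026]
force: [0.3, 0.4, -1.0]
opening: 0.0549
```

Run:
```python
from h import *
go(.6158,-.2452,.08,-1.63)
o=snap("23")
for n,(p,d) in o.items():
    hsv=cv2.cvtColor(p,cv2.COLOR_BGR2HSV)
    for nm,c in dict(blue1=(.615,-.245)).items():
        P,u,v=comp(n,p,d,hsv[...,1]>100,c,.045,.013,.020)
        if len(P)>50: print(n,nm,len(P),*rect(P),*hull_rect(n,u,v,.0165))
crop(o["scene"][0],185,178,37,"pics/c23.png",10)
```

```text
shift cm [-0.37 -0.24  3.72] turn 0.001 q6 1.2 tilt z [-0.0464 -0.0205 -0.9987] t 35.25
scene blue1 162 [ 0.61669501 -0.24283194] [36.00856781 46.91956329] 84.59780883789062 [ 0.61694885 -0.24176021] [36.36442947 47.4239006 ] 89.3944320678711
```

View pics/c23.png

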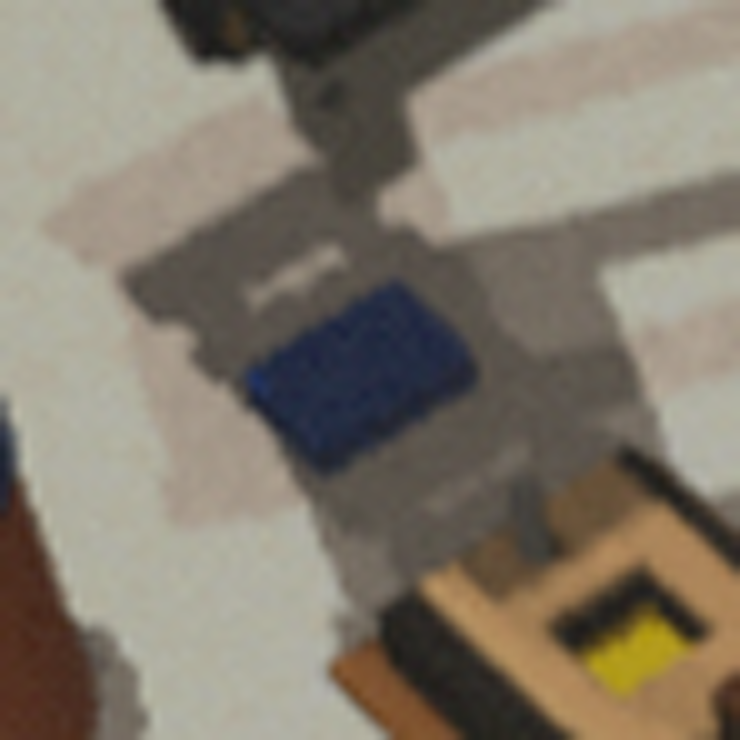

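Run:
```python
from h import *
go(.6158,-.2452,.0165,-1.63)
```

```text
shift cm [-0.54 -0.74  9.84] turn -0.001 q6 1.2 tilt z [-0.0502 -0.0191 -0.9986] t 35.35
```

>>> play_rows(
  increments=[
    [[-0.4, -0.5, 2, 0], [-0.5, -0.6, 5, 0], [-0.54, -0.7, 7, 0], [-0.54, -0.7, 7, 0], [-0.54, -0.7, 7, 0]],
  ],
)

```text
t: 35.85
tool_pos: [0.6162, -0.2434, 0.044]
orientation: [2.119, -2.25, -0.035]
force: [0.2, -0.4, 0.4]
opening: 0.0547
```

Run:
```python
from h import *
go(.6158,-.2452,.0165,-1.63)
```

```text
shift cm [ 0.12 -0.12  2.75] turn -0.0 q6 1.21 tilt z [-0.0523 -0.018  -0.9985] t 35.85
```

>>> play_rows(
  increments=[
    [[0.12, -0.12, 1, 0], [0.12, -0.12, 2, 0], [0.12, -0.12, 2.75, 0], [0.12, -0.12, 2.75, 0], [0.12, -0.12, 2.75, 0]],
  ],
)

```text
t: 36.35
tool_pos: [0.6156, -0.2452, 0.0162]
orientation: [2.119, -2.25, -0.036]
force: [-0.7, -0.4, 0.5]
opening: 0.0552
```

>>> play_rows(
  increments=[
    [[0, 0, 0, 0], [0, 0, 0, 0], [0, 0, 0, 0], [0, 0, 0, 0]],
  ],
  jaw=2.0,
  squeeze=30,
)

```text
t: 36.75
tool_pos: [0.6158, -0.2454, 0.0167]
orientation: [2.119, -2.251, -0.035]
force: [-0.6, -0.5, 0.9]
opening: 0.0337
```

>>> play_rows(
  increments=[
    [[0, 0, -3, 0], [0, 0, -6.5, 0], [0, 0, -10, 0], [0, 0, -11.5, 0], [0, 0, -11.5, 0]],
  ],
)

```text
t: 37.25
tool_pos: [0.6238, -0.2441, 0.1348]
orientation: [2.12, -2.252, -0.027]
force: [0.7, 0.3, -0.4]
opening: 0.0338
```

Run:
```python
from h import *
go(.508,.4077,.13,-1.57)
o=snap("24",["scene"]);crop(o["scene"][0],190,160,37,"pics/c24.png",10)
```

```text
shift cm [-64.36  15.48  -0.32] turn -0.061 q6 1.21 tilt z [-0.0471 -0.0205 -0.9987] t 37.25
```

View pics/c24.png

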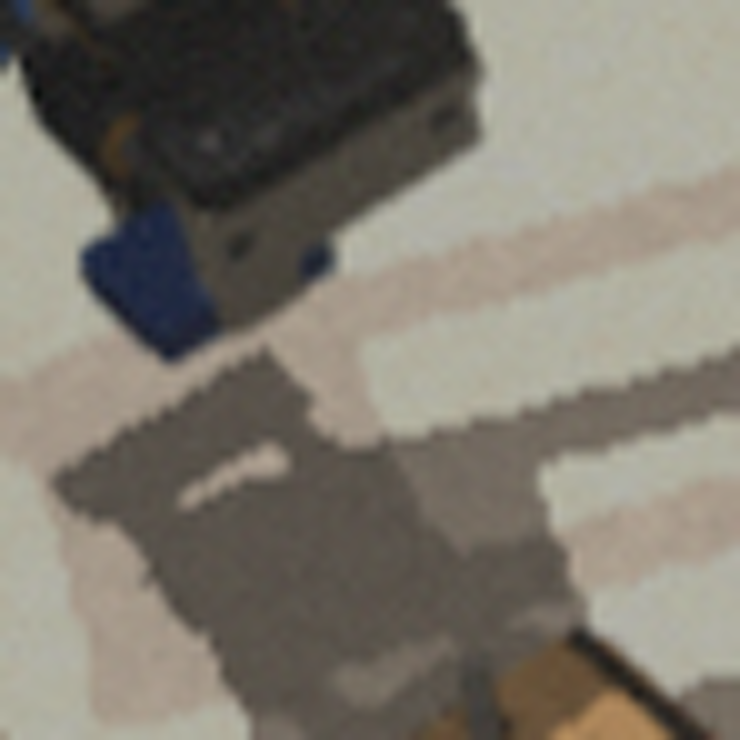

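>>> play_rows(
  increments=[
    [[-1, 4, 0, 0], [-4, 7.5, 0, 0], [-8, 10.5, 0, 0], [-12, 12.5, 0, 0], [-16, 13.5, 0, 0]],
  ],
)

```text
t: 37.8
tool_pos: [0.4938, -0.0741, 0.1319]
orientation: [2.116, -2.25, -0.039]
force: [1.0, -0.2, 0.2]
opening: 0.0337
```

>>> play_rows(
  increments=[
    [[-4, 0.2, 0, 0], [-8.5, 0.4, 0, 0], [-13, 0.6, 0, 0], [-17.5, 0.8, 0, 0], [-22, 1, 0, 0]],
  ],
)

```text
t: 38.3
tool_pos: [0.4951, 0.1474, 0.1248]
orientation: [2.113, -2.248, -0.042]
force: [0.5, -0.5, -1.1]
opening: 0.0338
```

Run:
```python
from h import *
go(.508,.4077,.13,-1.57); print(read_state()["tool_pos"],read_state()["opening"])
```

```text
shift cm [-26.04   0.36  -1.08] turn -0.062 q6 1.83 tilt z [-0.0599 -0.0186 -0.998 ] t 38.3
[0.49509521 0.14743633 0.12480802] 0.03376464836138169
```

>>> play_rows(
  increments=[
    [[-4, 0.1, -0.3, 0], [-8.5, 0.2, -0.6, 0], [-13, 0.3, -0.9, -0.06], [-17.5, 0.3, -1, -0.06], [-21, 0.36, -1, -0.06]],
  ],
)

```text
t: 38.8
tool_pos: [0.5031, 0.3591, 0.1271]
orientation: [2.178, -2.18, -0.047]
force: [0.1, -0.9, 0.1]
opening: 0.0338
```

Run:
```python
from h import *
go(.508,.4077,.12,-1.57); print(read_state()["tool_pos"],read_state()["opening"])
```

```text
shift cm [-4.87 -0.52  0.58] turn -0.001 q6 2.1 tilt z [-0.0635 -0.0204 -0.9978] t 38.8
[0.50312358 0.35909194 0.12707013] 0.033792398685988614
```

>>> play_rows(
  increments=[
    [[-3, -0.4, 0, 0], [-4.8, -0.6, 0, 0], [-4.8, -0.6, 0.5, 0], [-4.8, -0.6, 0.5, 0], [-4.8, -0.6, 0.5, 0]],
  ],
)

```text
t: 39.3
tool_pos: [0.5081, 0.4053, 0.1189]
orientation: [2.175, -2.179, -0.047]
force: [0.1, -1.0, 1.0]
opening: 0.0337
```

Run:
```python
from h import *
go(.509,.4077,.036,-1.57)
o=snap("25",["scene"]);crop(o["scene"][0],412,315,37,"pics/c25.png",10)
```

```text
shift cm [-0.43 -0.64  8.26] turn -0.002 q6 2.15 tilt z [-0.0659 -0.0224 -0.9976] t 39.3
```

View pics/c25.png

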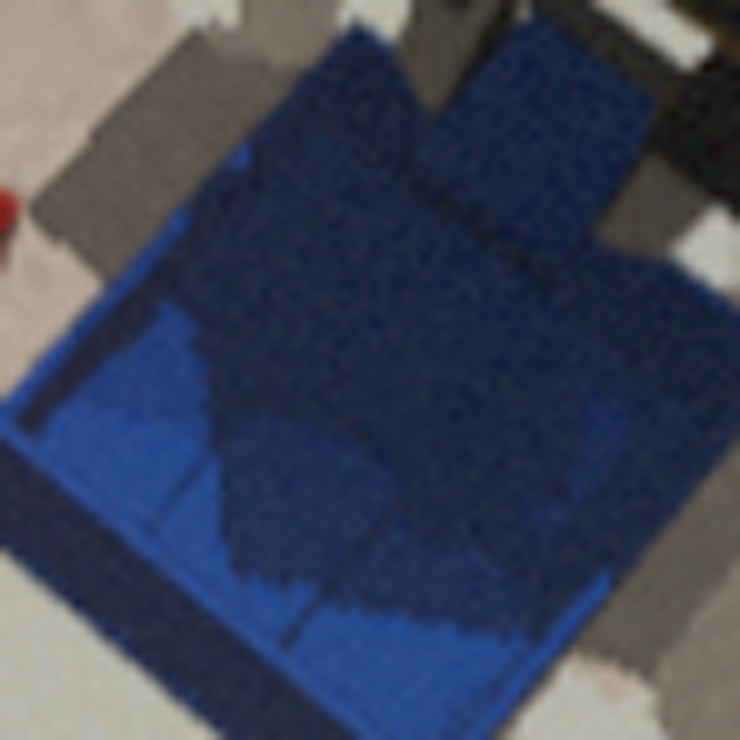

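>>> play_rows(
  increments=[
    [[-0.2, -0.3, 3, 0], [-0.4, -0.5, 6, 0], [-0.43, -0.64, 8, 0], [-0.43, -0.64, 8.2, 0], [-0.43, -0.64, 8.2, 0]],
  ],
)

```text
t: 39.85
tool_pos: [0.5096, 0.4071, 0.0375]
orientation: [2.174, -2.18, -0.047]
force: [-0.0, 0.3, 0.8]
opening: 0.0337
```

>>> play_rows(
  increments=[
    [[0, 0, 0, 0], [0, 0, 0, 0], [0, 0, 0, 0], [0, 0, 0, 0]],
  ],
  jaw=4.5,
)

```text
t: 40.25
tool_pos: [0.51, 0.4074, 0.0384]
orientation: [2.175, -2.181, -0.047]
force: [0.1, 0.2, 1.0]
opening: 0.045
```

>>> play_rows(
  increments=[
    [[0, 0, -3, 0], [0, 0, -6.5, 0], [0, 0, -10, 0], [0, 3.5, -11, 0], [0, 7, -11, 0]],
  ],
)

```text
t: 40.75
tool_pos: [0.4487, 0.411, 0.1562]
orientation: [2.178, -2.187, -0.046]
force: [0.9, 1.4, -0.8]
opening: 0.0451
```

>>> play_rows(
  increments=[
    [[0, 3, -2, 0], [0, 7, -4, 0], [0, 11, -6, 0], [0, 14, -7, 0], [0, 15, -7, 0]],
  ],
)

```text
t: 41.25
tool_pos: [0.3017, 0.4141, 0.2379]
orientation: [2.184, -2.188, -0.047]
force: [0.2, -0.5, 0.4]
opening: 0.0449
```

Run:
```python
from h import *
o=snap("26")
for n,(p,d) in o.items():
    hsv=cv2.cvtColor(p,cv2.COLOR_BGR2HSV)
    P,u,v=comp(n,p,d,(hsv[...,1]>90)&(hsv[...,0]<30),tray(0,0),.15,.03,.04)
    if len(P)>100:
        A=np.c_[P[:,:2]-tray(0,0),np.ones(len(P))];c,*_=np.linalg.lstsq(A,P[:,2],rcond=None);print(n,"frame plane",len(P),c, hull_rect(n,u,v,.034))
    for nm,c in dict(redb=(.6165,.27),blueb=(.5366,.4077)).items():
        P,u,v=comp(n,p,d,hsv[...,1]>60,c,.06,.008,.04)
        if len(P): print(n,nm,len(P),np.percentile(P,[2,50,98],axis=0).round(3).tolist())
a=[cv2.resize(o[n][0][v-45:v+45,u-45:u+45],(400,400),interpolation=2) for n,u,v in (("scene",375,312),("scene",235,230))];cv2.imwrite("pics/c26.png",np.hstack(a))
```

```text
scene frame plane 1640 [0.00017191 0.00094666 0.03332728] (array([ 0.63455084, -0.0258022 ]), array([267.99099731,  63.16003799]), 87.37085723876953)
scene redb 589 [[0.582, 0.219, 0.01], [0.617, 0.266, 0.02], [0.641, 0.327, 0.038]]
scene blueb 827 [[0.487, 0.359, 0.012], [0.536, 0.407, 0.02], [0.583, 0.426, 0.032]]
top frame plane 2178 [-0.00161704  0.00138826  0.03334412] (array([ 0.63377069, -0.02880968]), array([271.0531311 ,  63.86355209]), 88.01578521728516)
top redb 580 [[0.592, 0.214, 0.008], [0.615, 0.271, 0.02], [0.648, 0.323, 0.039]]
top blueb 1107 [[0.487, 0.353, 0.009], [0.536, 0.405, 0.02], [0.583, 0.461, 0.038]]
```

View pics/c26.png

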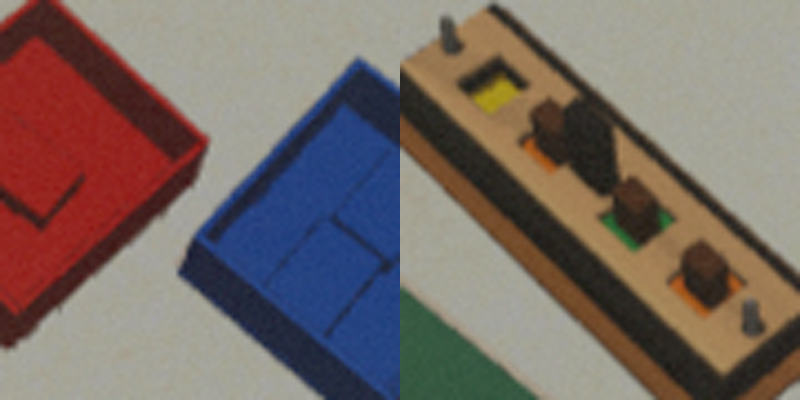

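View pics/top_26.png

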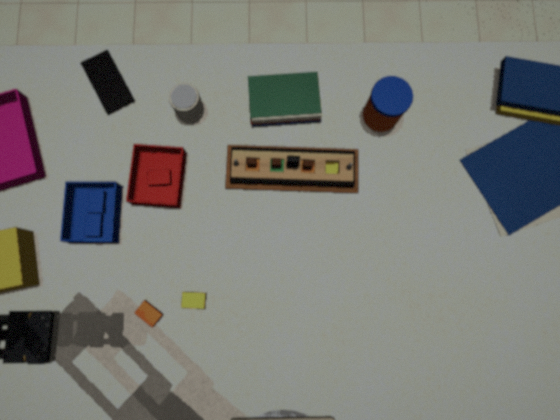

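```bash
python3 -c "
from plant import *
print(read_state()['t'],close_job())"
```

```text
the job is handed in; nothing more can be done
41.35 None
```

The stamp kit is packed away and the job is handed in, at 41 s of the 210 s allowed. No verdict came back.

- **Stamps:** only three were on the table. I pressed the green square one into square_cutout_b and the two orange round ones into round_cutout_b and round_cutout_a. Each ended about 10 mm above the table, on the cutout floor, under a press of 17 to 25 N. square_cutout_a stays empty because there was no fourth stamp.
- **Keeper frame:** I fitted it after all the stamps were in. In the last pictures its top plane measures about 33.3 mm in both cameras with almost no tilt, against 34 mm nominal. I read that as flush. Both pins and all three handles come through it.
- **Ink pads:** the red pad is in the red basket, and both blue pads lie flat side by side in the blue one. The fourth pad was absent.
- **Left alone:** the yellow and orange look-alikes, the tub, the spools and the books were not touched.

**Checks that disagreed:** the two cameras differed by 2–3 mm, so I corrected positions with the known grasp poses and with close views at the cutouts and pins. The tool's tilt also drifted to about 4° by the last placement, with no visible effect on the result. I saw no grip slip and no knocked object.

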